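Lay out the riveting station

ROBOT

A 6-joint arm with a two-finger parallel gripper is mounted at the origin on a cart in front of the work surface, level with it; the furniture and walls round the work are solid. World frame = base frame: x ahead of the robot, y to its left, z up, the work surface at z = 0. Lengths are in m, angles in rad, forces in N, time in s.
With the tool pointing down it reaches from about 0.35 to 0.775 m from the base axis. Payload 5.5 kg.
Tool frame: the origin (TCP) lies at the very end of the fingers, on their centre line; the grasp point (between the pads) lies 19 mm behind it; z points along the fingers, x is the direction in which the jaws open and shut, and the axes are right-handed (so a half turn about z gives the same grasp; the last joint's range is limited). The gripper opens to 85 mm and grips with 20 to 120 N. Pads are 22 mm wide; open, the fingers measure 114 mm over their backs; the gripper's body (76 mm by 85 mm) begins 54 mm behind the grasp point. The pads swing forward as they close: fully open they stand 13 mm farther back than shut.
Start: joints at [1.067, 0.313, 0.046, 1.304, 0, 1.431], TCP at [0.205, 0.537, 0.201] pointing down, gripper open.
Joint ranges: [-2.76, 2.76], [-0.86, 1.69], [-1.03, 1.26], [-2.2, 2.34], [-1.47, 1.5], [-3.14, 3.14]. Speed limits (rad/s): [2.57, 2.57, 3.14, 3.14, 3.14, 3.14].

INTERFACE

Orientations are given as a unit quaternion [w, x, y, z].
In Python, from workcell import env gives the robot as it stands.
- The arm moves only by the shell command python3 -m inch 'ROWS' [FORCE]. ROWS is JSON, a list of rows, each a list of 7 numbers: the turn, a rotation vector about the tool's x, y, z each as a share of 8 degrees, from -1 to 1, then the shift along the tool's x, y, z each as a share of 0.05 m, from -1 to 1, then the closure, from 0 (fully open) to 1 (shut). A call has 1 to 12 rows; each row shifts and turns the commanded pose from where the row before left it, along the tool's axes as they then stand; what a row does not reach is not made up. A row lasts 1/10 s, in which the tool goes at most 50 mm and 8.59 degrees, less where a joint would pass 70% of its speed; a pose out of reach is approached as far as the arm can. A call with a number of a shift or a turn outside -1 to 1 is refused whole. A call with a gripper value outside its range is refused whole. The fingers move at their own pace and stop on an object; FORCE is the grip in N (left out, the last holds). Time passes only in rows, so rows that do not move let the fingers close. It gives the time, the measured TCP pose, the force and the opening at its end, in the units of the state.
- env.get_state(): the state, without advancing time (a new reading comes with each control period).
- env.read_camera(name): name is "side" or "top" or "wrist"; returns the picture (420x560x3 uint8, red, green, blue); there is no depth.
- env.calibration(name): a dict with "fx", "fy", "cx", "cy" (pixels), "rvec" (rotation vector, rad) and "tvec" (3), from world to camera coordinates, as OpenCV has them; the wrist camera has in their place "hand_eye" (4x4, takes a point from camera to tool coordinates, whose origin is the TCP and whose axes are the tool frame's). Camera axes: x right, y down, z forward; pixel columns grow to the right and rows downward; lengths in m; the calibration is good to about 2 mm. The wrist camera is an equidistant fisheye: a pixel r from the principal point sees the ray r / f radians off the axis. A picture is of the moment at which its call begins: read the wrist's pose just before it. calibration takes no time and is no camera call.
- env.hand_in(): hands the job in, once; it reports no verdict.
The state is a dict: "clock": time; "joint_pos": joint angles; "qvel": joint speeds; "tau": joint torques, N m; "tcp_pos": TCP position; "orientation": TCP orientation; "wrist_force": force on the tool from outside, world axes, zero at the start; "ft_torque": the same for the moment, N m; "finger_gap": finger opening in m.
Only numpy, scipy, OpenCV 4.12 (cv2) and the standard library are available. Lean on these libraries where they do the work, as an engineer would, in place of code of your own. Each camera call takes 0.05 s, during which the arm holds its last target.

TASK

Lay out the riveting station round the square steel block, as seen from the robot: seat the dished anvil in the block's round socket, stand the red rivet tin about 30 mm clear of the block's left side and the jar of caps about 30 mm clear of its back (far) side, each in line with the block's middle, so that the left hand finds the rivets and caps. For the right hand, draw the wide-headed setter (not the slim one) straight up out of its close-fitting sleeve without dragging the rack along, and stand it head up midway between the block and the mallet, in line with the block's middle. Keep all four upright, and leave the mallet, the rack and the slim setter where they are.

Things in the scene. Friction and masses are not known exactly. Their poses are not given: they have to be found in the camera images.
- setting_block: square dark steel setting block on a rubber foot, 90 x 90 x 24 mm, fixed to the bench. Origin: centre of its underside; x points to its back (away from the robot), y to its left, z up; it is turned by at most 0.2 rad. In the middle of its top is a round socket, 42 mm wide with a 2 mm chamfer, 7 mm deep (floor 17 mm above the bench).
- anvil: loose round bright steel anvil, 36 mm diameter, 26 mm tall, with a shallow dish in its top; stands dish up on the bench. Origin: centre of its underside, z up along its axis. 0.16 kg.
- rivet_tin: loose red round tin with a lid that stays on, 56 mm diameter, 35 mm tall; stands on the bench. Origin: centre of its underside, z up. About 0.09 kg.
- caps_jar: loose glass jar of caps with a flat pale bamboo lid that stays on, 57 mm diameter, 78 mm tall (the glass up to 64 mm is 55 mm wide); the only jar that stands on the open bench. Origin: centre of its underside, z up. About 0.2 kg.
- wide_setter: the wide-headed setter: steel punch, 88.5 mm long; straight shank of 22 mm diameter from its flat foot up to 64 mm, then a 30 mm diameter, 19 mm tall dished head at the top (69 to 88 mm). It stands head up in a sleeve of the rack, its foot 36 mm below the rack's wooden top, so that the head is from 33 to 52 mm above that top; it can be gripped by the head. Origin: centre of its foot, z up along its axis. 0.15 kg. Stands freely on its foot.
- slim_setter: the slim setter, not wanted: same shank, but it narrows to an 11 mm tip at the top (72 to 88 mm). Stands in another sleeve of the rack. Origin: centre of its foot, z up.
- setter_rack: loose dark hardwood rack on a steel foot, 146 x 56 mm, 42 mm tall (0.9 kg), standing on the thin cutting mat (3 mm) to the right. Three brass-sleeved bores in a row along its x, at x = -45, 0 and +45 mm, bore 23.2 mm, so 0.6 mm play all round the shank; the brass sleeves end 2.5 mm above the wood. The setters stand in the two outer bores (either way round), the middle one is empty. Origin: centre of its underside, z up.
- mallet: mallet lying on the bench right of the block, its handle toward the robot: pale round head 49 mm diameter, 66 mm long, and a wooden handle, 208 mm overall. Origin: on the bench below the middle of its length; y points along the handle toward its end (roughly at the robot), x to the left toward the block; the head lies from y = -96 to -30 mm. The free gap between the block and the head is about 80 to 100 mm wide.
Things that resemble listed ones, but are neither listed nor needed, are in the scene too. Leave any orange or purple look-alike of the slim_setter alone.

How it is judged:
By the outcome, as a careful person would: the job done as asked, in the order asked, and still so for the second after the job is handed in, with the robot touching nothing.
It also fails if it takes over 120 s, if anything falls off the work surface, if the arm or the gripper's body presses on something with over 40 N, if the wrist force passes 120 N, or if a joint passes its speed limit or range.

## Working session

There is one attempt and no reset: what is moved stays moved. The work goes in short steps, Python scripts to look and compute and a shell command to move; the robot and the scene stay as the last step left them, time stands still between calls to the robot, and variables do not carry over. Pictures are saved under pics/ and viewed, and the job is handed in when it is done.

```bash
ls; mkdir -p pics
python3 - <<'E'
from workcell import env
import cv2
s=env.get_state()
for k,v in s.items(): print(k,v)
for n in ["side","top","wrist"]:
    print(n,env.calibration(n))
    cv2.imwrite(f"pics/a_{n}.png",env.read_camera(n)[:,:,::-1])
E
```

```text
pics
clock 0.0
joint_pos [ 1.06740916e+00  3.14030505e-01  4.49871024e-02  1.30357201e+00
 -1.62022606e-05  1.43120035e+00]
qvel [-0.00072265  0.00122982 -0.00018909 -0.00093436 -0.0010923  -0.00057774]
tau [-9.92809146e-04 -4.80632758e+01  2.98532152e+01  1.95455714e-02
 -2.79577289e-04  5.45608444e-06]
tcp_pos [0.20434044 0.53687795 0.20029509]
orientation [ 4.14214679e-04  8.23352511e-01  5.67529573e-01 -8.09787971e-04]
wrist_force [-0.06505525 -0.15042582  0.59378974]
ft_torque [ 0.03745552  0.02732443 -0.01353072]
finger_gap 0.08549308473245058
side {'fx': 446.15477472226144, 'fy': 446.15477472226144, 'cx': 281.1412321708352, 'cy': 208.13536275600399, 'rvec': array([ 2.15629808, -0.51208851,  0.28693881]), 'tvec': array([-0.52723934,  0.08547874,  0.95006168])}
top {'fx': 417.8093580389749, 'fy': 417.8093580389749, 'cx': 276.64532831162603, 'cy': 214.88749794307864, 'rvec': array([ 2.17194779, -2.16787266,  0.0895997 ]), 'tvec': array([-0.10408819,  0.49584755,  0.93871397])}
wrist {'fx': 325.19226210127806, 'fy': 325.19226210127806, 'cx': 283.7245693476296, 'cy': 208.13477310943756, 'hand_eye': array([[ 9.99999740e-01,  5.49860886e-04,  4.67111159e-04,
         4.29465128e-04],
       [-6.58694209e-04,  9.59964972e-01,  2.80119295e-01,
        -7.16884031e-02],
       [-2.94383707e-04, -2.80119529e-01,  9.59965084e-01,
        -1.72497675e-01],
       [ 0.00000000e+00,  0.00000000e+00,  0.00000000e+00,
         1.00000000e+00]])}
```

View pics/a_side.png

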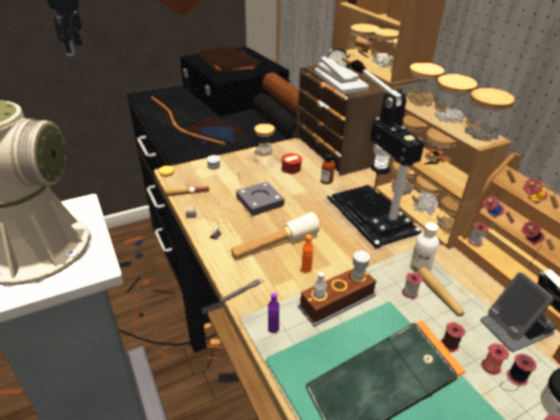

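View pics/a_top.png

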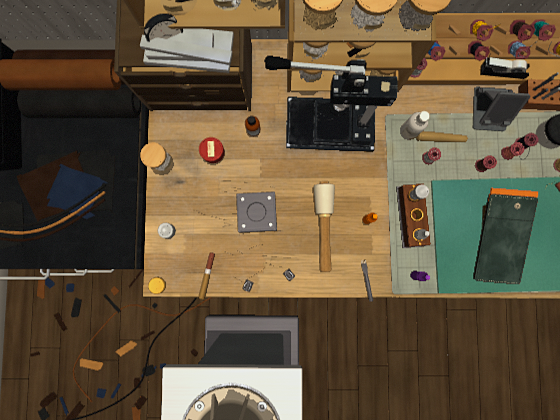

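View pics/a_wrist.png

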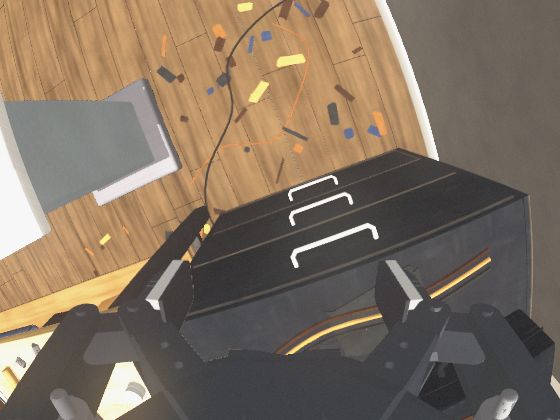

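The top view shows the block at (257,212), the anvil at (166,230), the red tin at (211,150), the jar at (157,155), the mallet head at (323,200) and the rack at (415,215). The rack's wide head is at about (421,192) and its slim tip at about (421,235). In the side view, the wide setter is at (360,262) and the slim one at (320,285).

Lookalikes:
- The yellow wax disc at top (156,285), against the anvil.
- The orange (370,217) and purple (420,275) slim lookalikes.
- The dark bottle at (252,125).
- The shelf jars.

I'll check close crops next.

```bash
cat > h.py <<'E'
import numpy as np, cv2
from scipy.spatial.transform import Rotation as R
from workcell import env
def cam(n):
    c=env.calibration(n); M=R.from_rotvec(c['rvec']).as_matrix(); return c,M,-M.T@c['tvec']
def ray(n,u,v,st=None):
    if n=='wrist':
        c=env.calibration(n); H=c['hand_eye']; q=st['orientation']; 
        T=R.from_quat([q[1],q[2],q[3],q[0]]).as_matrix()
        a=np.array([u-c['cx'],v-c['cy']]); r=np.hypot(*a); th=r/c['fx']
        d=np.array([*(a/max(r,1e-9)*np.sin(th)),np.cos(th)])
        return np.array(st['tcp_pos'])+T@H[:3,3], T@H[:3,:3]@d
    c,M,o=cam(n); d=M.T@np.array([(u-c['cx'])/c['fx'],(v-c['cy'])/c['fy'],1]); return o,d/np.linalg.norm(d)
def plane(n,u,v,z,st=None):
    o,d=ray(n,u,v,st); return o+d*(z-o[2])/d[2]
def tri(rs):
    A=sum(np.eye(3)-np.outer(d,d) for o,d in rs); b=sum((np.eye(3)-np.outer(d,d))@o for o,d in rs)
    p=np.linalg.solve(A,b); return p,[round(1e3*np.linalg.norm((np.eye(3)-np.outer(d,d))@(p-o)),1) for o,d in rs]
def proj(n,p,st=None):
    p=np.asarray(p,float)
    if n=='wrist':
        c=env.calibration(n); H=c['hand_eye']; q=st['orientation']
        T=R.from_quat([q[1],q[2],q[3],q[0]]).as_matrix()
        x=H[:3,:3].T@(T.T@(p-np.array(st['tcp_pos']))-H[:3,3])
        th=np.arctan2(np.hypot(x[0],x[1]),x[2]); return c['cx']+c['fx']*th*x[0]/np.hypot(x[0],x[1]),c['cy']+c['fx']*th*x[1]/np.hypot(x[0],x[1])
    c,M,o=cam(n); x=M@p+c['tvec']; return c['fx']*x[0]/x[2]+c['cx'],c['fy']*x[1]/x[2]+c['cy']
def snap(n,f):
    st=env.get_state(); im=env.read_camera(n)[:,:,::-1].copy(); cv2.imwrite(f'pics/{f}.png',im)
    import json; json.dump({k:np.asarray(v).tolist() for k,v in st.items()},open(f'pics/{f}.json','w')); return im,st
E
python3 - <<'E'
from h import *
t=cv2.imread('pics/a_top.png'); s=cv2.imread('pics/a_side.png')
def crop(i,x0,y0,w,h,f,o): cv2.imwrite(o,cv2.resize(i[y0:y0+h,x0:x0+w],None,fx=f,fy=f,interpolation=cv2.INTER_CUBIC))
crop(t,140,110,200,180,4,'pics/c1.png'); crop(s,150,115,180,140,4,'pics/c2.png')
a=t[170:290,360:460]; b=s[230:330,255:395]
A=cv2.resize(a,(400,480),interpolation=cv2.INTER_CUBIC); B=cv2.resize(b,(392,280),interpolation=cv2.INTER_CUBIC)
C=np.zeros((480,800,3),np.uint8); C[:,:400]=A; C[:280,404:796]=B; cv2.imwrite('pics/c3.png',C)
for n in('top','side'): print(n,cam(n)[2])
E
```

```text
top [ 0.40788138 -0.11221263  0.97924673]
side [ 0.12866029 -0.87307349  0.63960483]
```

View pics/c1.png

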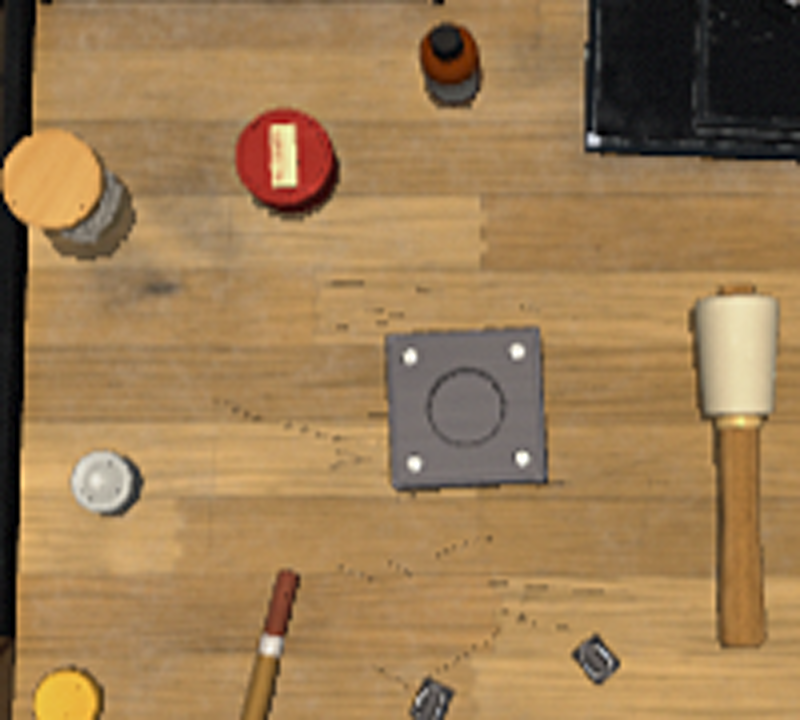

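View pics/c2.png

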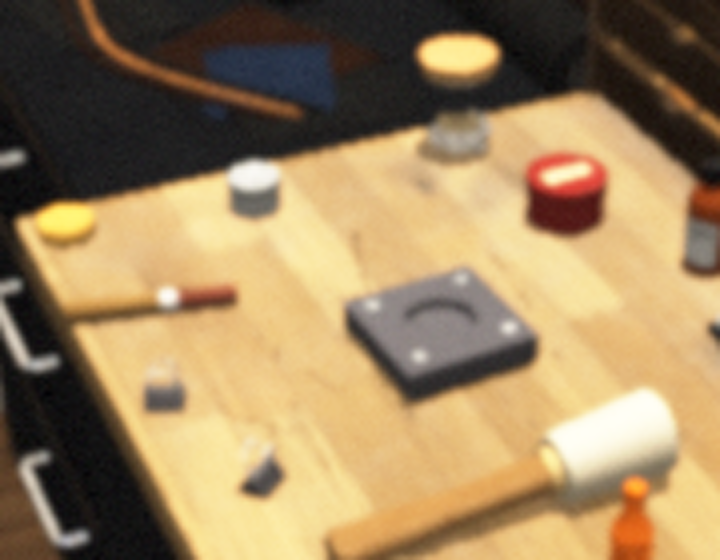

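View pics/c3.png

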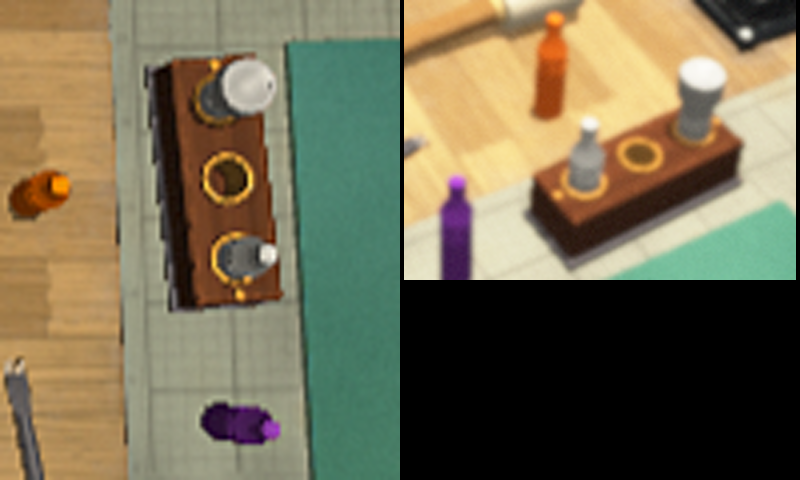

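The choice is confirmed. The wide flat head is in the rack's far bore, c3 (247,86) → top (421,191). The narrow tip is in the near bore. The bright steel cylinder at c1 (105,482) is the anvil. Next I'll measure the centres across both fixed views.

```bash
cat > m1.py <<'E'
from h import *
I={n:cv2.imread(f'pics/a_{n}.png') for n in('top','side')}
def blob(n,box,lo,hi,hsv=True,big=True):
    x0,y0,x1,y1=box; i=I[n][y0:y1,x0:x1]
    i=cv2.resize(i,None,fx=4,fy=4,interpolation=cv2.INTER_CUBIC)
    i=cv2.cvtColor(i,cv2.COLOR_BGR2HSV)
    m=cv2.inRange(i,np.array(lo),np.array(hi))
    cs,_=cv2.findContours(m,cv2.RETR_EXTERNAL,cv2.CHAIN_APPROX_NONE)
    cs=sorted(cs,key=cv2.contourArea,reverse=True)
    out=[]
    for c in cs:
        if cv2.contourArea(c)<20: continue
        (cx,cy),(a,b),an=cv2.fitEllipse(cv2.convexHull(c))if len(cv2.convexHull(c))>=5 else cv2.minAreaRect(c)
        out.append((x0+(cx+.5)/4-.5,y0+(cy+.5)/4-.5,a/4,b/4))
    return out
def show(t,o,k=1): print(t,[tuple(round(float(v),2) for v in e) for e in o[:k]])
L={}
L['dots_t']=blob('top',(236,190,280,234),(0,0,190),(180,60,255))
L['dots_s']=blob('side',(232,180,290,215),(0,0,150),(180,70,255))
L['head_t']=blob('top',(412,181,432,203),(0,0,165),(180,45,255))
L['head_s']=blob('side',(350,250,372,268),(0,0,185),(180,60,255))
L['anv_t']=blob('top',(155,220,180,242),(0,0,140),(180,45,255))
L['anv_s']=blob('side',(204,152,224,172),(0,0,150),(180,60,255))
L['jar_t']=blob('top',(138,140,168,170),(8,60,175),(28,255,255))
L['jar_s']=blob('side',(250,120,280,140),(8,60,120),(28,255,255))
L['tin_t']=blob('top',(195,132,228,168),(165,120,140),(180,255,255))
for k,v in L.items(): show(k,v,4)
cs={}
E
python3 m1.py
```

```text
dots_t [(268.87, 197.31, 3.1, 3.48), (243.17, 225.46, 3.12, 3.41), (270.12, 224.14, 3.0, 3.45), (242.1, 198.62, 2.98, 3.42)]
dots_s [(260.43, 192.48, 20.82, 46.96), (254.32, 203.41, 5.28, 6.15)]
head_t [(422.16, 190.88, 13.26, 13.78)]
head_s [(361.41, 255.92, 11.42, 17.04), (370.08, 266.5, 2.44, 6.22)]
anv_t [(164.94, 229.93, 14.81, 15.06)]
anv_s [(212.93, 158.77, 8.26, 13.9)]
jar_t [(152.07, 154.83, 24.05, 28.79)]
jar_s [(264.21, 128.57, 12.15, 21.3)]
tin_t []
```

Run:
```python
from h import *
P={'anvil top':((164.94,229.93),(212.93,158.9)),'tin lid':((211.0,149.4),(291.4,158.8)),'jar lid':((152.6,154.8),(264.3,128.0)),
'wide head':((422.16,190.88),(361.2,256.5)),'slim tip':((426.5,233.3),(321,275)),
'dot1':((242.1,198.62),(265.5,184.5)),'dot2':((268.87,197.31),(277.25,196.75)),'dot3':((270.12,224.14),(254.6,203.9)),'dot4':((243.17,225.46),(243,190.75))}
for k,(a,b) in P.items():
    p,e=tri([ray('top',*a),ray('side',*b)]); print(k,p.round(4),e)
for d in('dot1','dot2','dot3','dot4'): print(plane('top',*P[d][0],.024).round(4))
# planes
for k,z in(('anvil top',.026),('tin lid',.035),('jar lid',.078),('wide head',.094),('slim tip',.094)): print(k,plane('top',*P[k][0],z).round(4))
for u,v in [(256.5,211.75)]: print('socket',plane('top',u,v,.024).round(4))
def c1(x,y): return 140+(x+.5)/4-.5,110+(y+.5)/4-.5
for n,(x,y) in dict(hl=(695,350),hl2=(703,412),hr=(778,350),fl=(700,295),fr=(778,295),near_l=(703,415),near_r=(775,415),he_l=(718,645),he_r=(766,645),hn_l=(718,430),hn_r=(762,430)).items(): print(n,plane('top',*c1(x,y),.024).round(4))
```

```text
anvil top [0.4612 0.1524 0.0258] [np.float64(0.5), np.float64(0.5)]
tin lid [0.6476 0.0482 0.0343] [np.float64(1.1), np.float64(1.1)]
jar lid [0.6245 0.1697 0.0769] [np.float64(1.0), np.float64(1.0)]
wide head [ 0.5407 -0.4127  0.0979] [np.float64(0.0), np.float64(0.0)]
slim tip [ 0.4511 -0.4197  0.0967] [np.float64(0.5), np.float64(0.5)]
dot1 [ 0.5346 -0.0241  0.0255] [np.float64(1.4), np.float64(1.4)]
dot2 [ 0.5371 -0.0855  0.0257] [np.float64(0.9), np.float64(0.9)]
dot3 [ 0.4754 -0.0887  0.0256] [np.float64(1.0), np.float64(1.0)]
dot4 [ 0.4723 -0.0271  0.0266] [np.float64(1.1), np.float64(1.1)]
[ 0.5334 -0.0234  0.024 ]
[ 0.5366 -0.0852  0.024 ]
[ 0.4746 -0.0883  0.024 ]
[ 0.4714 -0.0265  0.024 ]
anvil top [0.4607 0.1525 0.026 ]
tin lid [0.6463 0.0485 0.035 ]
jar lid [0.6234 0.1697 0.078 ]
wide head [ 0.5413 -0.414   0.094 ]
slim tip [ 0.4508 -0.4205  0.094 ]
socket [ 0.5031 -0.0568  0.024 ]
hl [ 0.5371 -0.1877  0.024 ]
hl2 [ 0.5012 -0.1921  0.024 ]
hr [ 0.5371 -0.2354  0.024 ]
fl [ 0.5691 -0.1907  0.024 ]
fr [ 0.5692 -0.2357  0.024 ]
near_l [ 0.4995 -0.192   0.024 ]
near_r [ 0.4996 -0.2333  0.024 ]
he_l [ 0.3686 -0.1997  0.024 ]
he_r [ 0.3687 -0.2269  0.024 ]
hn_l [ 0.4909 -0.2006  0.024 ]
hn_r [ 0.4909 -0.2258  0.024 ]
```

Every measurement agrees with the given sizes: anvil top 25.8 mm, tin 34 mm, jar 77 mm, head 98 mm. The block centre is about (0.504,-0.056) with a yaw of about 0.05. First I'll turn the tool so that the jaws lie along world x.

```bash
python3 -m inch '[[0,0,0.96,0,0,0,0],[0,0,0.96,0,0,0,0],[0,0,0.96,0,0,0,0],[0,0,0.96,0,0,0,0],[0,0,0.96,0,0,0,0],[0,0,0.96,0,0,0,0],[0,0,0.96,0,0,0,0],[0,0,0.96,0,0,0,0],[0,0,0.96,0,0,0,0],[0,0,0,0,0,0,0]]'
cat > st.py <<'E'
from h import *
import sys
def rep(tgt=None):
    s=env.get_state(); q=s['orientation']; T=R.from_quat([q[1],q[2],q[3],q[0]]).as_matrix()
    print('t',round(float(s['clock']),2),'tcp',np.round(s['tcp_pos'],4),'F',np.round(s['wrist_force'],1),'gap',round(float(s['finger_gap']),4),'j',np.round(s['joint_pos'],2))
    D=np.array([[1,0,0],[0,-1,0],[0,0,-1.]]).T
    print('turn shares',(np.degrees(R.from_matrix(T.T@D).as_rotvec())/8).round(3))
    if tgt is not None: print('shift shares',(T.T@(np.array(tgt)-s['tcp_pos'])/.05).round(3))
rep([float(a) for a in sys.argv[1:4]] if len(sys.argv)>3 else None)
E
python3 st.py 0.461 0.1525 0.15
python3 - <<'E'
from h import *
print(tri([ray('top',268,62),ray('side',353,64)]))
print(plane('top',286,149,.02))
E
```

```text
clock: 1.15
tcp_pos: [0.2045, 0.5372, 0.2009]
orientation: [0.0, 1.0, 0.0, -0.0]
wrist_force: [-0.3, -0.0, -1.0]
finger_gap: 0.0853
t 1.15 tcp [0.2045 0.5372 0.2009] F [-0.3 -0.  -1. ] gap 0.0853 j [1.07 0.31 0.05 1.3  0.   2.64]
turn shares [0.004 0.002 0.002]
shift shares [5.128 7.695 1.02 ]
(array([ 0.71626585, -0.09068223,  0.32549701]), [np.float64(1.6), np.float64(1.6)])
[ 0.65106539 -0.12466201  0.02      ]
```

```bash
python3 -m inch '[[0,0,0,0.5,0.76,0,0],[0,0,0,0.5,0.76,0,0],[0,0,0,0.5,0.76,0,0],[0,0,0,0.5,0.76,0,0],[0,0,0,0.5,0.76,0,0],[0,0,0,0.5,0.76,0.2,0],[0,0,0,0.5,0.76,0.2,0],[0,0,0,0.5,0.76,0.2,0],[0,0,0,0.5,0.76,0.2,0],[0,0,0,0.6,0.76,0.2,0],[0,0,0,0,0,0,0]]'
python3 st.py 0.461 0.1525 0.15; python3 -c "
from h import *
snap('wrist','w1')"
```

```text
clock: 2.25
tcp_pos: [0.4625, 0.1533, 0.1498]
orientation: [0.001, 1.0, -0.002, 0.0]
wrist_force: [-0.3, 0.1, 0.2]
finger_gap: 0.0853
t 2.25 tcp [0.4625 0.1533 0.1498] F [-0.3  0.1  0.2] gap 0.0853 j [ 0.16  0.17 -0.27  1.13 -0.    1.73]
turn shares [ 0.01  -0.    -0.023]
shift shares [-0.031  0.015 -0.003]
```

View pics/w1.png

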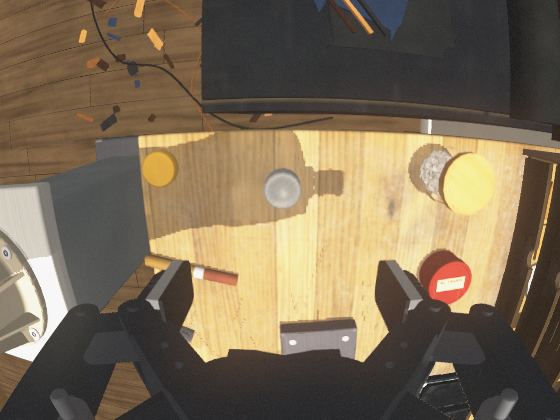

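The wrist view shows the anvil top at about (282,187), the jar lid at (468,183) and the tin lid at (448,283).

Run:
```python
from h import *
import json
st=json.load(open('pics/w1.json')); im=cv2.imread('pics/w1.png')
cv2.imwrite('pics/w1c.png',cv2.resize(im[160:220,250:315],None,fx=10,fy=10,interpolation=cv2.INTER_CUBIC))
for n,(u,v),z in(('anvil',(281,187),.026),('jar',(468,183),.078),('tin',(448,281),.035)): print(n,plane('wrist',u,v,z,st).round(4))
print(proj('wrist',[.461,.1525,.026],st),proj('wrist',[.461,.1525,.0],st))
```

```text
anvil [0.4597 0.159  0.026 ]
jar [0.6206 0.1758 0.078 ]
tin [0.6441 0.0565 0.035 ]
(np.float64(282.38863053713425), np.float64(193.7135330632117)) (np.float64(282.5131615681754), np.float64(187.59479090426106))
```

View pics/w1c.png

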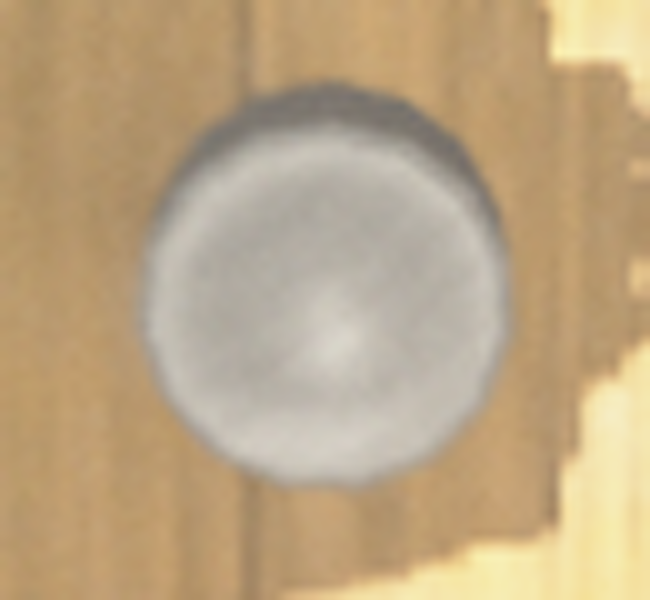

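Run:
```python
from h import *
import json
st=json.load(open('pics/w1.json')); im=cv2.imread('pics/w1.png')
q=st['orientation'];T=R.from_quat([q[1],q[2],q[3],q[0]]).as_matrix()
for x in(-.0427,.0427):
  for y in(-.011,.011):
    for z in(-.013,-.035): print(x,y,z,np.round(proj('wrist',np.array(st['tcp_pos'])+T@[x,y,z],st),1))
cv2.imwrite('pics/w1d.png',cv2.resize(im[245:335,130:230],None,fx=6,fy=6,interpolation=cv2.INTER_CUBIC))
```

```text
-0.0427 -0.011 -0.013 [204.3 233.8]
-0.0427 -0.011 -0.035 [193.8 250.2]
-0.0427 0.011 -0.013 [207.7 270.4]
-0.0427 0.011 -0.035 [198.5 290.2]
0.0427 -0.011 -0.013 [363.8 233.9]
0.0427 -0.011 -0.035 [374.2 250.3]
0.0427 0.011 -0.013 [360.3 270.5]
0.0427 0.011 -0.035 [369.4 290.3]
```

View pics/w1d.png

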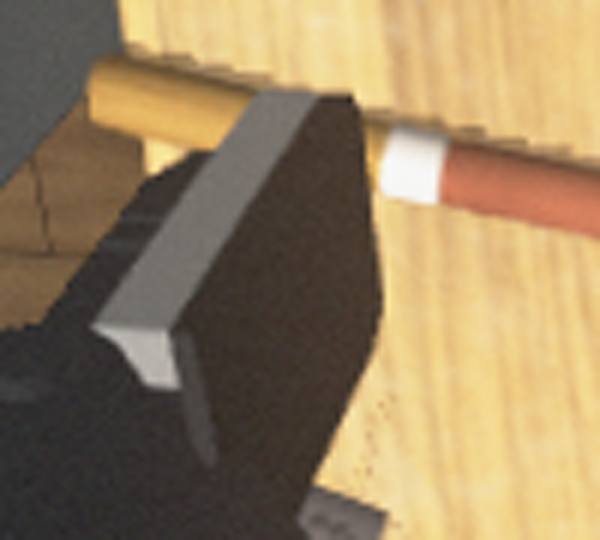

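The fixed views and the wrist view differ by about 3 mm in y, which is the pad-width direction and harmless for this grasp. I'll go down to grip the anvil high enough to clear the block later.

```bash
python3 -m inch '[[0,0,0,-0.03,0,0.7,0],[0,0,0,0,0,0.7,0],[0,0,0,0,0,0.7,0],[0,0,0,0,0,0.5,0],[0,0,0,0,0,0.22,0],[0,0,0,0,0,0,0]]' 30
python3 st.py 0.461 0.1537 0.008; python3 -c "
from h import *
snap('wrist','w2')"
```

```text
clock: 2.9
tcp_pos: [0.4566, 0.1583, 0.0092]
orientation: [0.0, 1.0, 0.002, -0.002]
wrist_force: [-0.5, 0.3, 0.2]
finger_gap: 0.0857
t 2.9 tcp [0.4566 0.1583 0.0092] F [-0.5  0.3  0.2] gap 0.0857 j [ 0.17  0.29 -0.49  0.79  0.    1.73]
turn shares [0.001 0.022 0.024]
shift shares [0.088 0.092 0.024]
```

View pics/w2.png

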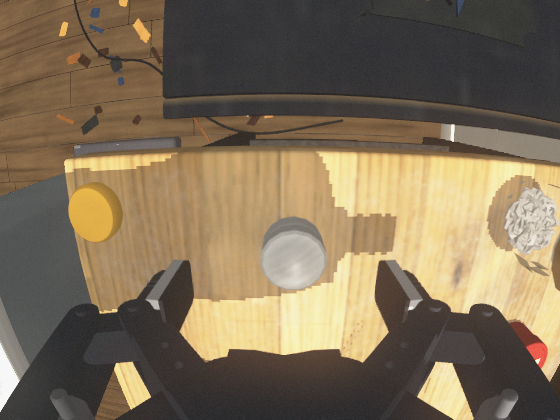

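```bash
for i in 1 2 3; do python3 -m inch '[[0,0,0,0,0,0,0],[0,0,0,0,0,0,0]]' | grep tcp_pos; done; python3 st.py 0.461 0.1537 0.008
python3 - <<'E'
from h import *
im,st=snap('wrist','w3')
cv2.imwrite('pics/w3c.png',cv2.resize(im[200:310,140:440],None,fx=2.6,fy=2.6,interpolation=cv2.INTER_CUBIC))
E
```

```text
tcp_pos: [0.4597, 0.158, 0.0117]
tcp_pos: [0.4589, 0.1576, 0.0109]
tcp_pos: [0.4584, 0.1575, 0.0103]
t 3.55 tcp [0.4584 0.1575 0.0103] F [-0.3  0.6  0.2] gap 0.0852 j [ 0.17  0.29 -0.49  0.79  0.    1.74]
turn shares [-0.001 -0.001  0.003]
shift shares [0.052 0.076 0.046]
```

View pics/w3c.png

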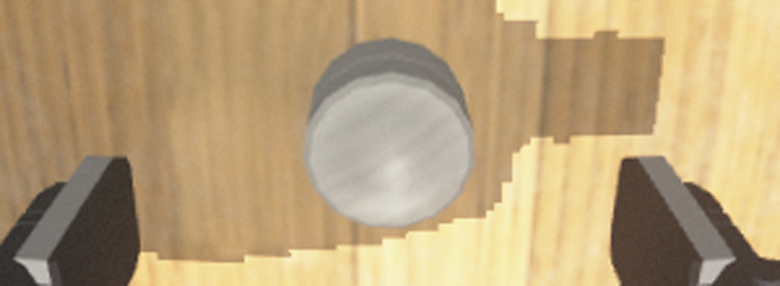

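Run:
```python
from h import *
import json
st=json.load(open('pics/w3.json')); print(st['tcp_pos'],plane('wrist',290,257,.026,st))
```

```text
[0.45841860491932407, 0.15750952562787415, 0.010307951359178544] [0.46158728 0.15666161 0.026     ]
```

```bash
python3 -m inch '[[0,0,0,0.06,0.03,0.04,0],[0,0,0,0,0,0,0.3],[0,0,0,0,0,0,0.45],[0,0,0,0,0,0,0.5],[0,0,0,0,0,0,0.6],[0,0,0,0,0,0,0.7],[0,0,0,0,0,0,0.7],[0,0,0,0,0,0,0.7]]' 40; python3 st.py; python3 -c "
from h import *
snap('wrist','w4')"
```

```text
clock: 4.4
tcp_pos: [0.4614, 0.1561, 0.0082]
orientation: [-0.0, 1.0, 0.0, 0.0]
wrist_force: [-0.4, -0.1, -0.9]
finger_gap: 0.0257
t 4.4 tcp [0.4614 0.1561 0.0082] F [-0.4 -0.1 -0.9] gap 0.0257 j [ 0.16  0.3  -0.49  0.79  0.    1.73]
turn shares [-0.001 -0.001  0.005]
```

View pics/w4.png

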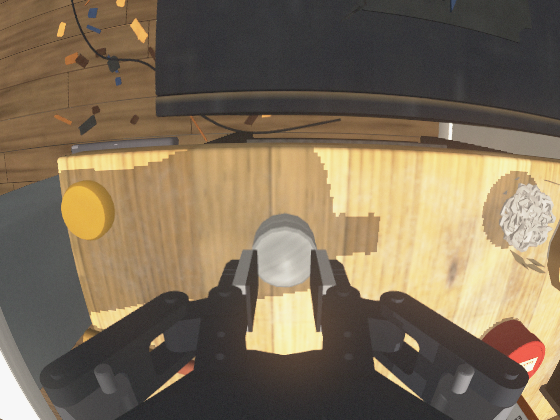

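Run:
```python
from h import *
import json
st=json.load(open('pics/w4.json')); im=cv2.imread('pics/w4.png')
q=st['orientation'];T=R.from_quat([q[1],q[2],q[3],q[0]]).as_matrix()
print(env.get_state()['finger_gap'])
for x in(-.0129,):
  for y in(-.011,.011):
    for z in(0,-.01,-.02,-.03,-.04,-.05): print(x,y,z,np.round(proj('wrist',np.array(st['tcp_pos'])+T@[x,y,z],st),1))
print(plane('wrist',284,253,.026,st))
cv2.imwrite('pics/w4c.png',cv2.resize(im[200:340,210:360],None,fx=5,fy=5,interpolation=cv2.INTER_CUBIC))
snap('side','s4'); snap('top','t4')
for n,b in(('s',(150,100,200,150)),('t',(120,180,100,100))):
  i=cv2.imread(f'pics/{n}4.png')
  cv2.imwrite(f'pics/{n}4c.png',cv2.resize(i[b[1]:b[1]+b[3],b[0]:b[0]+b[2]],None,fx=4,fy=4,interpolation=cv2.INTER_CUBIC))
```

```text
0.02615576870727549
-0.0129 -0.011 0 [261.1 226.1]
-0.0129 -0.011 -0.01 [259.9 232.3]
-0.0129 -0.011 -0.02 [258.5 239.2]
-0.0129 -0.011 -0.03 [257. 247.]
-0.0129 -0.011 -0.04 [255.2 255.7]
-0.0129 -0.011 -0.05 [253.3 265.6]
-0.0129 0.011 0 [262.  261.3]
-0.0129 0.011 -0.01 [260.9 269. ]
-0.0129 0.011 -0.02 [259.7 277.5]
-0.0129 0.011 -0.03 [258.3 286.9]
-0.0129 0.011 -0.04 [256.9 297.3]
-0.0129 0.011 -0.05 [255.2 308.9]
[0.46137123 0.15850942 0.026     ]
```

View pics/w4c.png

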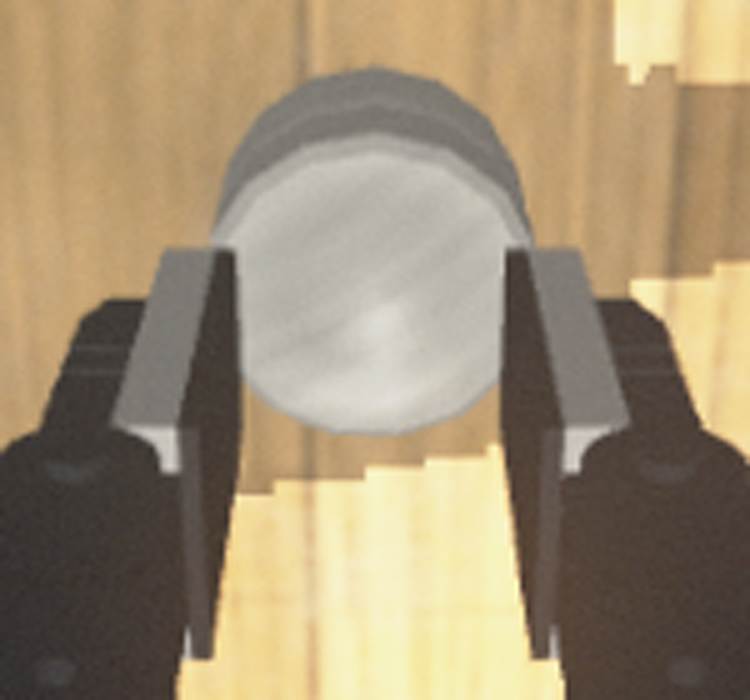

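View pics/s4c.png

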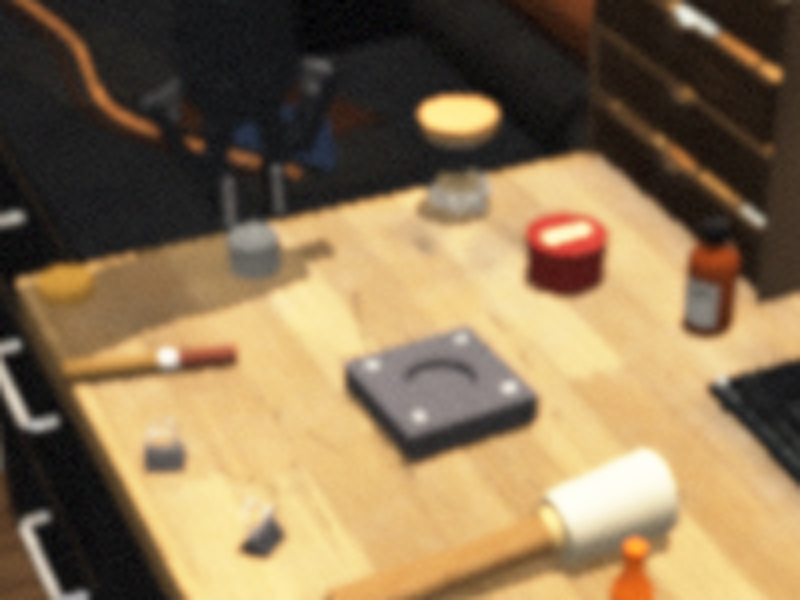

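View pics/t4c.png

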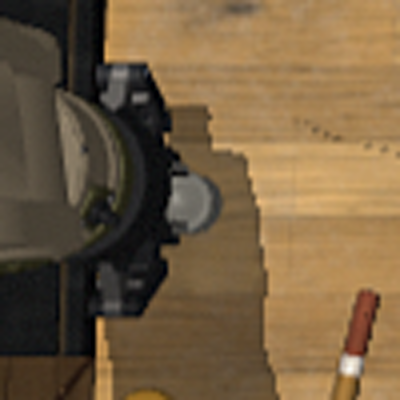

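Run:
```python
from h import *
for p in [(207.4,156.2),(219.2,153)]:
  # intersect with plane y=.158
  o,d=ray('side',*p); print(o+d*(.157-o[1])/d[1])
import json
st=json.load(open('pics/w4.json'))
for z in (.008,.02,.03): print(proj('side',[.4614,.157,z]))
print(st['tcp_pos'])
```

```text
[0.44820496 0.157      0.03502084]
[0.48237012 0.157      0.03677613]
(np.float64(212.7027655795506), np.float64(163.75496449374359))
(np.float64(212.39408789591792), np.float64(159.9720336566947))
(np.float64(212.13412125445834), np.float64(156.7860701849985))
[0.46138478086294243, 0.15609431003541713, 0.008231913400496699]
```

Run:
```python
from h import *
import json
a=json.load(open('pics/w1.json'));b=json.load(open('pics/w4.json'));c=json.load(open('pics/w3.json'))
print(tri([ray('wrist',282.9,190.6,a),ray('wrist',284.2,257,b)]))
print(tri([ray('wrist',282.9,190.6,a),ray('wrist',290,257,c)]))
r=[ray('wrist',282.9,190.6,a),ray('top',164.94,229.93),ray('side',212.93,158.9)]
print(tri(r)); print(tri(r[1:]))
print(env.calibration('wrist'))
# jar, tin, from w1 
for n,w,t,s in(('jar',(468,183),(152.6,154.8),(264.3,128)),('tin',(448,281),(211,149.4),(291.4,158.8))):
  print(n,tri([ray('wrist',*w,a),ray('top',*t)]),tri([ray('wrist',*w,a),ray('side',*s)]))
```

```text
(array([0.46148063, 0.15476858, 0.02289605]), [np.float64(0.0), np.float64(0.0)])
(array([0.46158076, 0.1543403 , 0.02102753]), [np.float64(0.1), np.float64(0.1)])
(array([0.46153568, 0.15408818, 0.0241037 ]), [np.float64(0.9), np.float64(1.2), np.float64(0.9)])
(array([0.46118886, 0.15237023, 0.0258203 ]), [np.float64(0.5), np.float64(0.5)])
{'fx': 325.19226210127806, 'fy': 325.19226210127806, 'cx': 283.7245693476296, 'cy': 208.13477310943756, 'hand_eye': array([[ 9.99999333e-01,  8.97076350e-04, -7.26820108e-04,
        -5.21816525e-05],
       [-6.57138224e-04,  9.59838635e-01,  2.80551888e-01,
        -7.19480904e-02],
       [ 9.49306485e-04, -2.80551224e-01,  9.59838585e-01,
        -1.72496987e-01],
       [ 0.00000000e+00,  0.00000000e+00,  0.00000000e+00,
         1.00000000e+00]])}
jar (array([0.6263807 , 0.17339412, 0.06791293]), [np.float64(0.7), np.float64(0.7)]) (array([0.62606234, 0.17442853, 0.07322587]), [np.float64(2.0), np.float64(2.0)])
tin (array([0.64950384, 0.05050676, 0.02518715]), [np.float64(0.7), np.float64(0.7)]) (array([0.64962132, 0.05271118, 0.03009522]), [np.float64(2.1), np.float64(2.1)])
```

The wrist view agrees with the TCP pose to a few mm. But the pads closed just above the anvil: the finger ends show at z≈0.036 in the side view, with reported TCP z 0.008 and no force. So the visible finger ends are about 28 mm behind the reported TCP. I'll open, go down in small guarded steps and look.

```bash
python3 -m inch '[[0,0,0,0,0,0,0.3],[0,0,0,0,0,0,0.3],[0,0,0,0,0,0,0.3],[0,0,0,0,-0.02,0.1,0.3],[0,0,0,0,0,0.1,0.3],[0,0,0,0,0,0,0.3],[0,0,0,0,0,0,0.3]]'
python3 - <<'E'
from h import *
im,st=snap('side','s5');im2,st=snap('wrist','w5')
a=cv2.resize(im[130:190,180:250],None,fx=5,fy=5,interpolation=cv2.INTER_CUBIC)
b=cv2.resize(im2[200:340,170:400],(430,262))
C=np.zeros((300,790,3),np.uint8);C[:,:350]=a;C[:262,355:785]=b;cv2.imwrite('pics/v5.png',C)
E
```

```text
clock: 5.25
tcp_pos: [0.461, 0.157, -0.0022]
orientation: [0.0, 1.0, 0.0, -0.0]
wrist_force: [0.5, -0.1, -0.1]
finger_gap: 0.0601
```

View pics/v5.png

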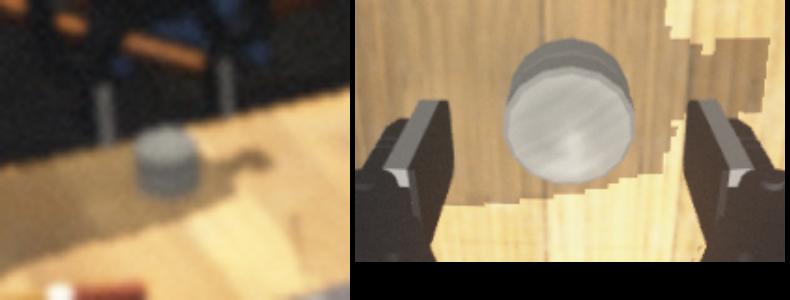

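```bash
python3 -m inch '[[0,0,0,0,0,0.1,0.3],[0,0,0,0,0,0.1,0.3],[0,0,0,0,0,0,0.3]]'
python3 - <<'E'
from h import *
im,st=snap('side','s6');im2,st=snap('wrist','w6')
a=cv2.resize(im[130:190,180:250],None,fx=5,fy=5,interpolation=cv2.INTER_CUBIC)
b=cv2.resize(im2[200:340,170:400],(430,262))
C=np.zeros((300,790,3),np.uint8);C[:,:350]=a;C[:262,355:785]=b;cv2.imwrite('pics/v6.png',C)
E
```

```text
clock: 5.65
tcp_pos: [0.4607, 0.157, -0.0126]
orientation: [0.0, 1.0, 0.0, -0.001]
wrist_force: [0.1, 0.4, -0.8]
finger_gap: 0.0599
```

View pics/v6.png

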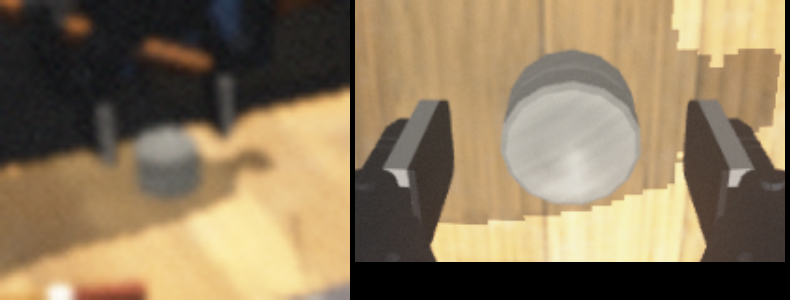

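Run:
```python
from h import *
for p in [(201.4,162.4),(225.4,157)]:
  o,d=ray('side',*p); print(o+d*(.146-o[1])/d[1], o+d*(.157-o[1])/d[1])
import json
st=json.load(open('pics/w6.json')); 
print(tri([ray('wrist',282.9,190.6,json.load(open('pics/w1.json'))),ray('wrist',170+(571-355)*230/430,200+141*140/262,st)]))
```

```text
[0.426625   0.146      0.02682666] [0.42984127 0.157      0.02021226]
[0.49561573 0.146      0.02667205] [0.49957669 0.157      0.02005598]
(array([0.46152472, 0.15416004, 0.02031151]), [np.float64(0.1), np.float64(0.1)])
```

```bash
python3 -m inch '[[0,0,0,0,0,0.12,0.3],[0,0,0,0,0,0,0.4],[0,0,0,0,0,0,0.5],[0,0,0,0,0,0,0.6],[0,0,0,0,0,0,0.8],[0,0,0,0,0,0,0.8],[0,0,0,0,0,0,0.8]]' 40;python3 st.py
python3 - <<'E'
from h import *
im,st=snap('side','s7');im2,st=snap('wrist','w7')
a=cv2.resize(im[130:190,180:250],None,fx=5,fy=5,interpolation=cv2.INTER_CUBIC)
b=cv2.resize(im2[200:340,170:400],(430,262))
C=np.zeros((300,790,3),np.uint8);C[:,:350]=a;C[:262,355:785]=b;cv2.imwrite('pics/v7.png',C)
E
```

```text
clock: 6.45
tcp_pos: [0.4614, 0.1571, -0.0175]
orientation: [-0.0, 1.0, 0.0, 0.0]
wrist_force: [-2.1, -0.2, 4.0]
finger_gap: 0.0333
t 6.45 tcp [ 0.4614  0.1571 -0.0175] F [-2.1 -0.2  4. ] gap 0.0333 j [ 0.16  0.33 -0.52  0.72  0.    1.73]
turn shares [-0.    -0.002  0.004]
```

View pics/v7.png

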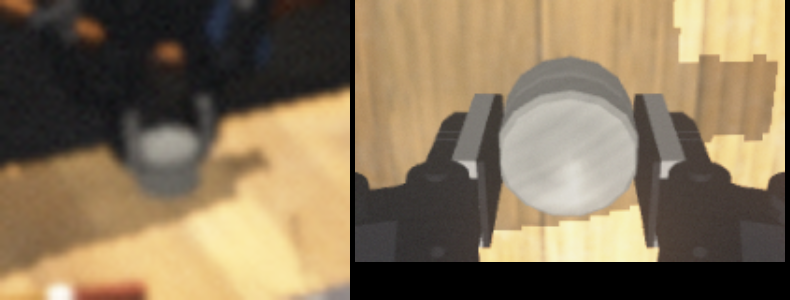

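```bash
python3 -m inch '[[0,0,0,0,0,0,0.4],[0,0,0,0,0,0,0.4],[0,0,0,0,0,0,0.4],[0,0,0,0,0,0.1,0.4],[0,0,0,0,0,0.1,0.4],[0,0,0,0,0,0,0.5],[0,0,0,0,0,0,0.6],[0,0,0,0,0,0,0.8],[0,0,0,0,0,0,0.8],[0,0,0,0,0,0,0.8]]' 40;python3 st.py
python3 - <<'E'
from h import *
im,st=snap('side','s8');im2,st=snap('wrist','w8')
a=cv2.resize(im[130:190,180:250],None,fx=5,fy=5,interpolation=cv2.INTER_CUBIC)
b=cv2.resize(im2[200:340,170:400],(430,262))
C=np.zeros((300,790,3),np.uint8);C[:,:350]=a;C[:262,355:785]=b;cv2.imwrite('pics/v8.png',C)
E
```

```text
clock: 7.55
tcp_pos: [0.4613, 0.1571, -0.0278]
orientation: [-0.0, 1.0, 0.0, -0.0]
wrist_force: [0.2, 0.5, -2.4]
finger_gap: 0.0341
t 7.55 tcp [ 0.4613  0.1571 -0.0278] F [ 0.2  0.5 -2.4] gap 0.0341 j [ 0.16  0.34 -0.53  0.7   0.    1.73]
turn shares [-0.001  0.     0.004]
```

View pics/v8.png

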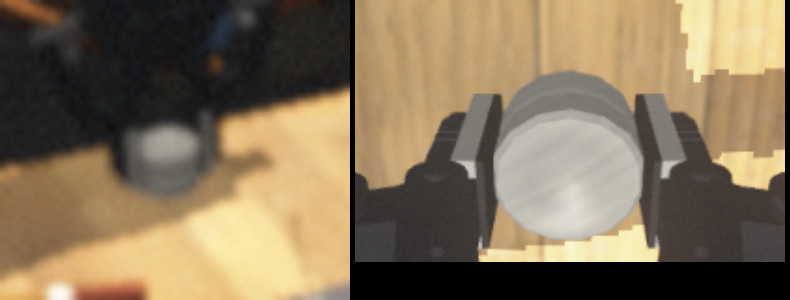

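```bash
python3 -m inch '[[0,0,0,0,0,0,0.8],[0,0,0,0,0,-0.1,0.8],[0,0,0,0,0,-0.2,0.8],[0,0,0,0,0,-0.3,0.8],[0,0,0,0,0,-0.4,0.8],[0,0,0,0,0,0,0.8]]' 60;python3 st.py
python3 - <<'E'
from h import *
im,st=snap('side','s9');im2,st=snap('wrist','w9')
a=cv2.resize(im[110:170,180:250],None,fx=5,fy=5,interpolation=cv2.INTER_CUBIC)
b=cv2.resize(im2[200:340,170:400],(430,262))
C=np.zeros((300,790,3),np.uint8);C[:,:350]=a;C[:262,355:785]=b;cv2.imwrite('pics/v9.png',C)
E
```

```text
clock: 8.25
tcp_pos: [0.464, 0.1575, 0.0252]
orientation: [-0.0, 1.0, 0.0, 0.003]
wrist_force: [0.4, -0.4, -1.8]
finger_gap: 0.0334
t 8.25 tcp [0.464  0.1575 0.0252] F [ 0.4 -0.4 -1.8] gap 0.0334 j [ 0.16  0.28 -0.47  0.82  0.    1.73]
turn shares [-0.007 -0.04   0.005]
```

View pics/v9.png

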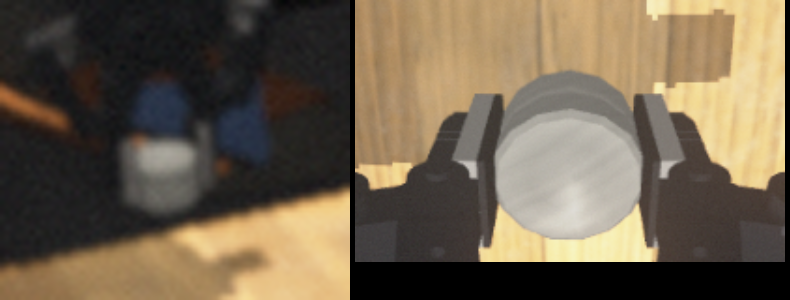

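```bash
python3 - <<'E'
from h import *
st={'tcp_pos':[0,0,0],'orientation':[1,0,0,0]}
for z in(-.05,-.054,-.058): print(plane('wrist',283.9,292.4,z,st))
E
python3 -m inch '[[0,0,0,0,0,-0.9,0.8],[0,0,0,0.2,0.9,0,0.8],[0,0,0,0.2,0.9,0,0.8],[0,0,0,0.2,0.9,0,0.8],[0,0,0,0.2,0.7,0,0.8],[0,0,0,0,0.5,0,0.8],[0,0,0,0,0.3,0,0.8],[0,0,0,0,0,0,0.8],[0,0,0,0,0,0,0.8]]';python3 st.py .504 -.056 .08
python3 - <<'E'
from h import *
im2,st=snap('wrist','w10')
E
```

```text
[-4.40318477e-05  2.06287824e-03 -5.00000000e-02]
[-4.43110194e-05 -3.53864755e-04 -5.40000000e-02]
[-4.45901911e-05 -2.77060775e-03 -5.80000000e-02]
clock: 9.25
tcp_pos: [0.5007, -0.0523, 0.0666]
orientation: [-0.001, 1.0, 0.0, -0.001]
wrist_force: [-0.3, 0.0, -1.6]
finger_gap: 0.0334
t 9.25 tcp [ 0.5007 -0.0523  0.0666] F [-0.3  0.  -1.6] gap 0.0334 j [-0.26  0.26 -0.37  0.94  0.    1.31]
turn shares [-0.008  0.01   0.003]
shift shares [ 0.065  0.074 -0.269]
```

View pics/w10.png

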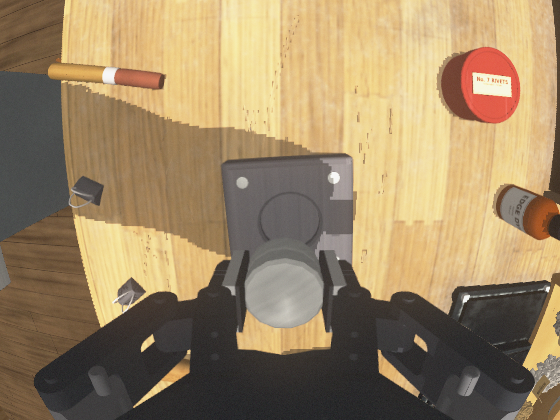

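The wrist view shows the socket ellipse at about (290,221), with the back dot at (334,177) and the near dot at (242,182). I'll measure them.

Run:
```python
from h import *
import json
im=cv2.imread('pics/w10.png');st=json.load(open('pics/w10.json'))
cv2.imwrite('pics/w10c.png',cv2.resize(im[150:340,215:365],None,fx=3.1,fy=3.1,interpolation=cv2.INTER_CUBIC))
h=cv2.cvtColor(im,cv2.COLOR_BGR2HSV)
for b in((232,172,252,192),(324,167,344,187)):
  s=h[b[1]:b[3],b[0]:b[2]]; m=((s[:,:,2]>125)&(s[:,:,1]<50)).astype(np.uint8)
  M=cv2.moments(m); print(M['m10']/M['m00']+b[0],M['m01']/M['m00']+b[1],M['m00'])
```

```text
241.7967479674797 182.3170731707317 123.0
336.26148409893995 176.32508833922262 283.0
```

View pics/w10c.png

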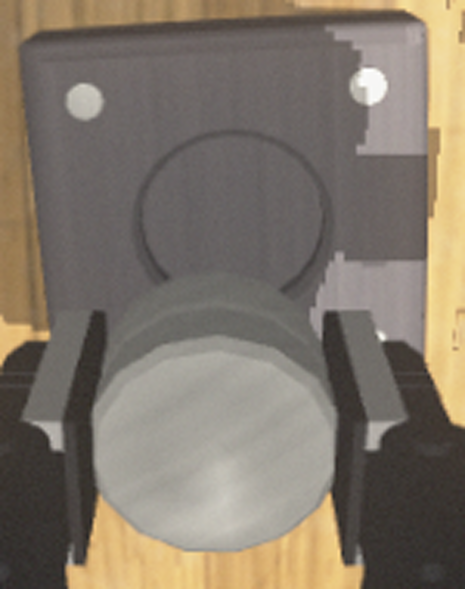

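Run:
```python
from h import *
import json
st=json.load(open('pics/w10.json'))
A=(241.9,182.3);B=(334.2,177.7);S=(290.2,220.5)
for z in(.024,.019,.015):
  a,b,s=[plane('wrist',*p,z,st) for p in(A,B,S)]
  d=b-a; e=d[:2]/np.linalg.norm(d[:2]); m=(a+b)/2; c=m[:2]+.031*np.array([e[1],-e[0]])
  print(z,'dist',np.linalg.norm(d[:2]).round(4),'yaw',np.arctan2(e[1],e[0]).round(3),'c dots',c.round(4),'sock',s.round(4))
print(st['tcp_pos'])
```

```text
0.024 dist 0.0627 yaw 0.053 c dots [ 0.505  -0.0543] sock [ 0.505  -0.0521  0.024 ]
0.019 dist 0.0641 yaw 0.053 c dots [ 0.505  -0.0552] sock [ 0.5051 -0.0538  0.019 ]
0.015 dist 0.0653 yaw 0.053 c dots [ 0.5051 -0.056 ] sock [ 0.5051 -0.0551  0.015 ]
[0.5007171285157118, -0.05230349840067615, 0.06655797254748602]
```

```bash
python3 -m inch '[[0,0,0,0.08,0.05,0.5,0.8],[0,0,0,0,0,0.4,0.8],[0,0,0,0,0,0.1,0.8],[0,0,0,0,0,0,0.8],[0,0,0,0,0,0,0.8]]';python3 st.py .505 -.055 .012
python3 - <<'E'
from h import *
im2,st=snap('wrist','w11')
cv2.imwrite('pics/w11c.png',cv2.resize(im2[150:340,200:380],None,fx=3.1,fy=3.1,interpolation=cv2.INTER_CUBIC))
E
```

```text
clock: 9.8
tcp_pos: [0.5059, -0.0548, 0.0179]
orientation: [0.0, 1.0, 0.001, 0.0]
wrist_force: [-0.4, -0.6, -1.3]
finger_gap: 0.0334
t 9.8 tcp [ 0.5059 -0.0548  0.0179] F [-0.4 -0.6 -1.3] gap 0.0334 j [-0.27  0.32 -0.42  0.83  0.    1.3 ]
turn shares [ 0.    -0.005  0.012]
shift shares [-0.018  0.003  0.118]
```

View pics/w11c.png

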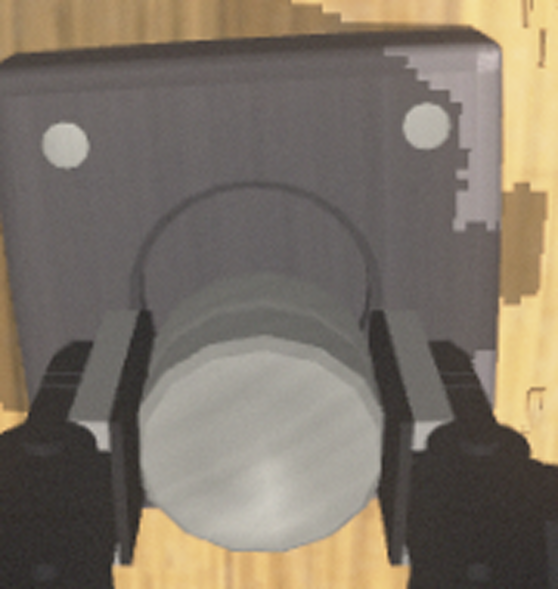

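```bash
cat > blk.py <<'E'
from h import *
import json,sys
def block(st,A,B,z=.024):
  a,b=[plane('wrist',*p,z,st) for p in(A,B)]
  d=b-a; e=d[:2]/np.linalg.norm(d[:2]); c=((a+b)/2)[:2]+.031*np.array([e[1],-e[0]])
  print('dist',np.linalg.norm(d[:2]).round(4),'yaw',np.arctan2(e[1],e[0]).round(3),'c',c.round(4),'tcp',np.round(st['tcp_pos'],4)); return c
E
python3 - <<'E'
from blk import *
st=json.load(open('pics/w11.json'))
f=lambda x,y:(200+(x+.5)/3.1-.5,150+(y+.5)/3.1-.5)
for z in(.024,.02): block(st,f(65,145),f(426,126),z)
# held anvil in world at its top height
z0={'tcp_pos':[0,0,0],'orientation':[1,0,0,0]}
print(plane('wrist',*f(262,445),-.054,z0))
# socket top edge (23 mm radius outer)
for p in((256.5,182),): print(plane('wrist',*f(*p),.024,st))
E
```

```text
dist 0.0621 yaw 0.056 c [ 0.5047 -0.0543] tcp [ 0.5059 -0.0548  0.0179]
dist 0.0636 yaw 0.056 c [ 0.5046 -0.0553] tcp [ 0.5059 -0.0548  0.0179]
[ 7.36726595e-05  4.92839150e-05 -5.40000000e-02]
[ 0.50498098 -0.03166058  0.024     ]
```

```bash
python3 -m inch '[[0,0,0,-0.02,0,0.2,0.8],[0,0,0,0,0,0.15,0.8],[0,0,0,0,0,0.12,0.8],[0,0,0,0,0,0,0.8],[0,0,0,0,0,0,0.8]]';python3 st.py .505 -.055 -.0108
python3 - <<'E'
from h import *
im2,st=snap('wrist','w12')
cv2.imwrite('pics/w12c.png',cv2.resize(im2[150:340,200:380],None,fx=3.1,fy=3.1,interpolation=cv2.INTER_CUBIC))
E
```

```text
clock: 10.35
tcp_pos: [0.5042, -0.0554, -0.0067]
orientation: [-0.0, 1.0, 0.0, -0.0]
wrist_force: [-1.2, -0.2, -1.1]
finger_gap: 0.0336
t 10.35 tcp [ 0.5042 -0.0554 -0.0067] F [-1.2 -0.2 -1.1] gap 0.0336 j [-0.27  0.35 -0.46  0.77  0.    1.3 ]
turn shares [-0.002  0.004  0.003]
shift shares [ 0.016 -0.007  0.083]
```

View pics/w12c.png

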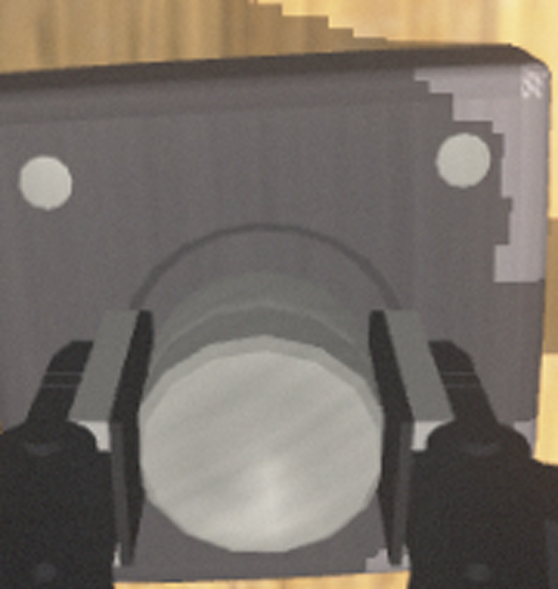

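```bash
python3 -m inch '[[0,0,0,0.015,-0.025,0,0.8],[0,0,0,0,0,0.05,0.8],[0,0,0,0,0,0.03,0.8],[0,0,0,0,0,0,0.8],[0,0,0,0,0,0,0.8]]';python3 st.py .505 -.055 -.0108
```

```text
clock: 10.9
tcp_pos: [0.5055, -0.0541, -0.007]
orientation: [0.0, 1.0, 0.0, 0.001]
wrist_force: [-9.7, 1.8, 29.6]
finger_gap: 0.0331
t 10.9 tcp [ 0.5055 -0.0541 -0.007 ] F [-9.7  1.8 29.6] gap 0.0331 j [-0.26  0.35 -0.46  0.76 -0.    1.31]
turn shares [ 0.004 -0.012  0.006]
shift shares [-0.011  0.018  0.077]
```

```bash
python3 -m inch '[[0,0,0,0,0,-0.07,0.8],[0,0,0,0,0,0,0.8]]' | tail -3
python3 - <<'E'
from h import *
im2,st=snap('wrist','w13');im,_=snap('side','s13')
C=np.zeros((600,800,3),np.uint8)
C[:,:470]=cv2.resize(im2[190:340,220:338],(470,600),interpolation=cv2.INTER_CUBIC)
C[:330,472:800]=cv2.resize(im[165:220,230:285],(328,330),interpolation=cv2.INTER_CUBIC)
cv2.imwrite('pics/v13.png',C)
E
```

```text
orientation: [0.0, 1.0, 0.0, 0.001]
wrist_force: [0.7, -0.4, -1.6]
finger_gap: 0.0334
```

View pics/v13.png

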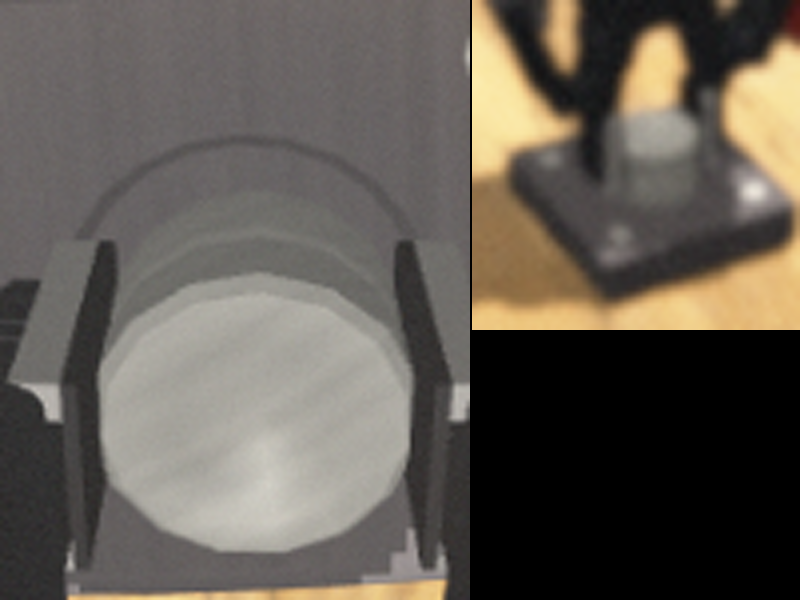

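Run:
```python
from h import *
for z in(.024,.043,.046,.05,.055,.06): print(z,proj('side',[.505,-.0555,z]))
print(env.get_state()['tcp_pos'])
```

```text
0.024 (np.float64(259.5706325819922), np.float64(194.2805651946131))
0.043 (np.float64(259.5019113345554), np.float64(187.78368505302566))
0.046 (np.float64(259.49092976303365), np.float64(186.74549153057998))
0.05 (np.float64(259.47623136343833), np.float64(185.3559105202542))
0.055 (np.float64(259.457767276847), np.float64(183.61032291842713))
0.06 (np.float64(259.4392011997075), np.float64(181.85509316964152))
[ 0.50568821 -0.05420065 -0.00674433]
```

```bash
python3 -m inch '[[0,0,0,0,0,0,0.58],[0,0,0,0,0,0,0.54],[0,0,0,0,0,0,0.5],[0,0,0,0,0,0,0.45],[0,0,0,0,0,0,0.4]]' | tail -3
python3 - <<'E'
from h import *
im2,st=snap('wrist','w14');im,_=snap('side','s14')
C=np.zeros((600,800,3),np.uint8)
C[:,:470]=cv2.resize(im2[190:340,220:338],(470,600),interpolation=cv2.INTER_CUBIC)
C[:330,472:800]=cv2.resize(im[165:220,230:285],(328,330),interpolation=cv2.INTER_CUBIC)
cv2.imwrite('pics/v14.png',C)
E
```

```text
orientation: [-0.0, 1.0, 0.0, -0.0]
wrist_force: [-0.4, -0.7, -0.3]
finger_gap: 0.0512
```

View pics/v14.png

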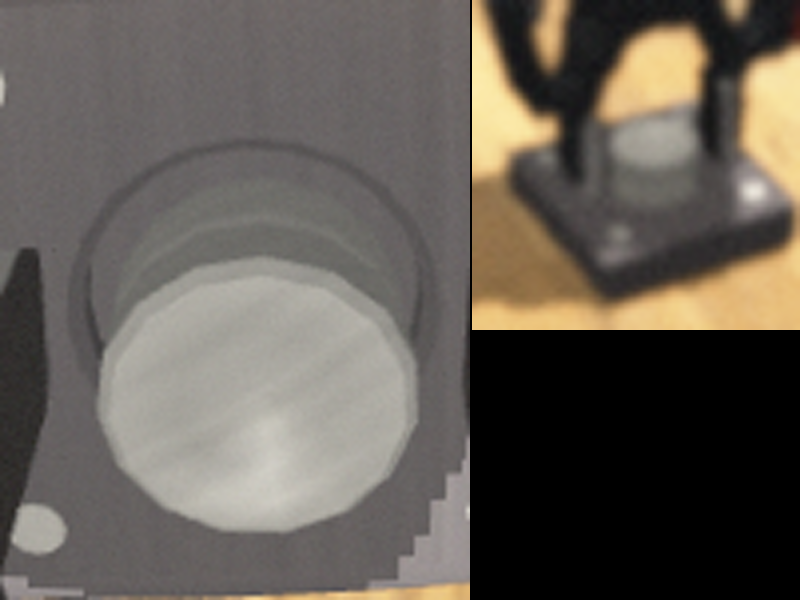

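It dropped into the socket and stands level. I'll lift clear and check the seat.

```bash
python3 -m inch '[[0,0,0,0,0,-0.4,0.4],[0,0,0,0,0,-0.9,0.3],[0,0,0,0,0,-0.9,0],[0,0,0,0,0,-0.9,0],[0,0,0,0,-0.8,0,0],[0,0,0,0,-0.8,0,0],[0,0,0,0.2,-0.8,0,0],[0,0,0,0,0,0,0],[0,0,0,0,0,0,0]]' | tail -3; python3 st.py
python3 - <<'E'
from h import *
im2,st=snap('wrist','w15');im,_=snap('side','s15');t,_=snap('top','t15')
C=np.zeros((600,800,3),np.uint8)
C[:330,:400]=cv2.resize(t[185:240,225:292],(400,330),interpolation=cv2.INTER_CUBIC)
C[:330,402:730]=cv2.resize(im[165:220,230:285],(328,330),interpolation=cv2.INTER_CUBIC)
cv2.imwrite('pics/v15.png',C)
E
```

```text
orientation: [0.0, 1.0, 0.002, -0.0]
wrist_force: [-0.1, -1.0, 0.1]
finger_gap: 0.0855
t 12.7 tcp [0.515  0.0667 0.1481] F [-0.1 -1.   0.1] gap 0.0855 j [-0.03  0.23 -0.2   1.14 -0.    1.54]
turn shares [0.002 0.002 0.022]
```

View pics/v15.png

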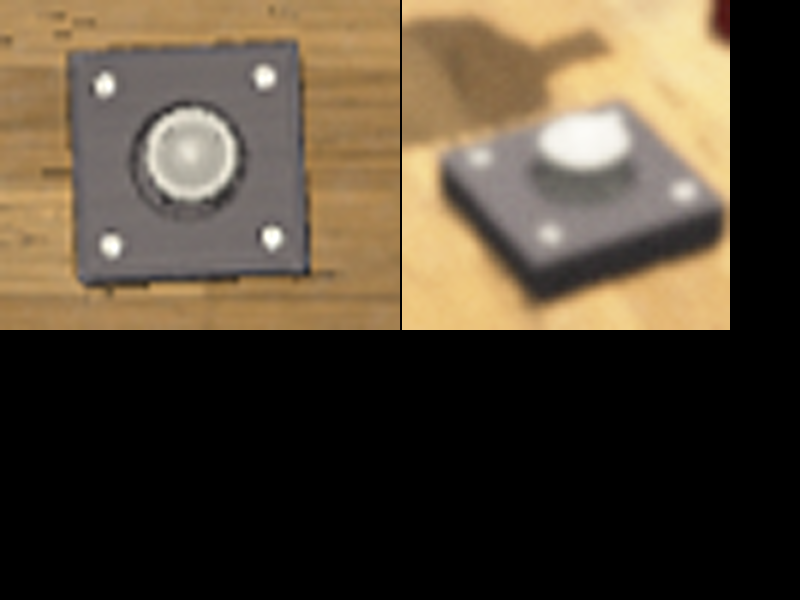

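View pics/w15.png

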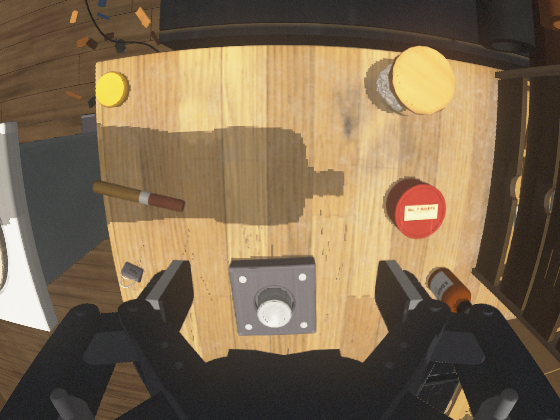

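Run:
```python
from h import *
import json
print('anvil',tri([ray('top',256.8,210.5),ray('side',260.7,188.8)]))
st=json.load(open('pics/w15.json')); im=cv2.imread('pics/w15.png')
h=cv2.cvtColor(im,cv2.COLOR_BGR2HSV)
m=cv2.inRange(h,(170,120,90),(180,255,255))|cv2.inRange(h,(0,150,90),(4,255,255)); m[:170]=0;m[250:]=0;m[:,:375]=0;m[:,455:]=0
c=max(cv2.findContours(m,0,1)[0],key=cv2.contourArea); print(cv2.boundingRect(c),cv2.minEnclosingCircle(c))
cv2.imwrite('pics/w15c.png',cv2.resize(im[170:250,375:460],None,fx=7,fy=7,interpolation=cv2.INTER_CUBIC))
for z in(.035,.03):print(plane('wrist',417.5,209.5,z,st), plane('wrist',422,80,.078,st))
```

```text
anvil (array([ 0.50522642, -0.05898866,  0.04194794]), [np.float64(1.2), np.float64(1.2)])
(395, 184, 50, 54) ((419.73577880859375, 211.02845764160156), 27.62809944152832)
[0.64465675 0.05424776 0.035     ] [0.62170949 0.17174512 0.078     ]
[0.64693081 0.05276993 0.03      ] [0.62170949 0.17174512 0.078     ]
```

View pics/w15c.png

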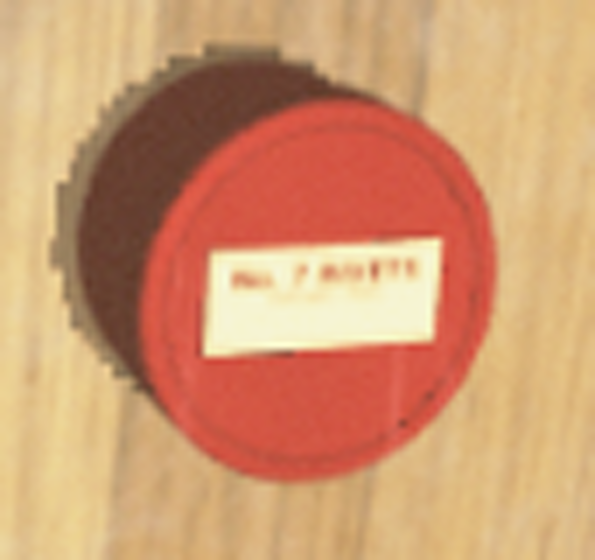

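```bash
python3 -m inch '[[0,0,0,0.7,0.08,0,0],[0,0,0,0.7,0.08,0,0],[0,0,0,0.7,0.08,0,0],[0,0,0,0.57,0.08,0.4,0],[0,0,0,0,0,0.5,0],[0,0,0,0,0,0.4,0],[0,0,0,0,0,0,0],[0,0,0,0,0,0,0]]' | tail -3; python3 st.py .6485 .0505 .08
python3 - <<'E'
from h import *
im2,st=snap('wrist','w16')
print(plane('wrist',420.4,211.3,.035,json.load(open('pics/w15.json')))) if 0 else 0
E
```

```text
orientation: [-0.0, 1.0, -0.001, -0.001]
wrist_force: [0.4, -0.1, 0.2]
finger_gap: 0.0854
t 13.65 tcp [0.6483 0.0488 0.0831] F [ 0.4 -0.1  0.2] gap 0.0854 j [-0.05  0.51  0.05  1.11  0.    1.52]
turn shares [-0.001  0.008 -0.007]
shift shares [ 0.004 -0.034  0.063]
```

View pics/w16.png

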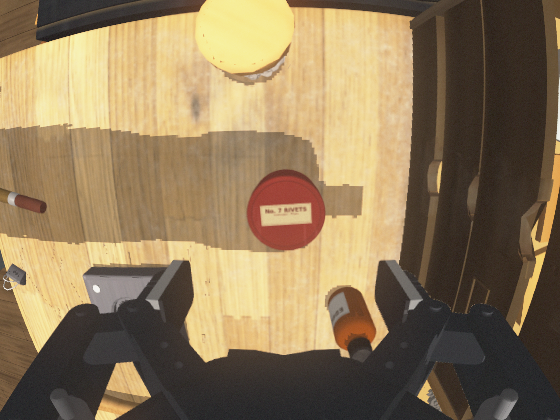

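Run:
```python
from h import *
import json
st=json.load(open('pics/w16.json'));b=json.load(open('pics/w15.json'))
print(plane('wrist',286.3,211.5,.035,st),st['tcp_pos'],tri([ray('wrist',286.3,211.5,st),ray('wrist',420.4,211.3,b)]))
print('bottle',plane('top',253.6,132,0))
print('jar', plane('wrist',245.5,25,.078,st))
```

```text
[0.64984586 0.05378213 0.035     ] [0.6482881546366838, 0.04880566288194831, 0.08314426089422108] (array([0.64987366, 0.05187512, 0.03093995]), [np.float64(0.6), np.float64(0.6)])
bottle [ 0.69769639 -0.04720048  0.        ]
jar [0.62746252 0.17209781 0.078     ]
```

```bash
python3 -m inch '[[0,0,0,0.02,-0.06,0.6,0],[0,0,0,0,0,0.6,0],[0,0,0,0,0,0.5,0],[0,0,0,0,0,0.3,0],[0,0,0,0,0,0.08,0],[0,0,0,0,0,0,0],[0,0,0,0,0,0,0]]' 30| tail -3; python3 st.py .6497 .052 -.022
python3 - <<'E'
from h import *
im2,st=snap('wrist','w17')
E
```

```text
orientation: [0.0, 1.0, 0.0, 0.002]
wrist_force: [0.3, -0.1, -0.0]
finger_gap: 0.0855
t 14.4 tcp [ 0.6512  0.0528 -0.0188] F [ 0.3 -0.1 -0. ] gap 0.0855 j [-0.04  0.6  -0.07  0.9   0.    1.53]
turn shares [ 0.    -0.022  0.004]
shift shares [-0.029  0.016  0.063]
```

View pics/w17.png

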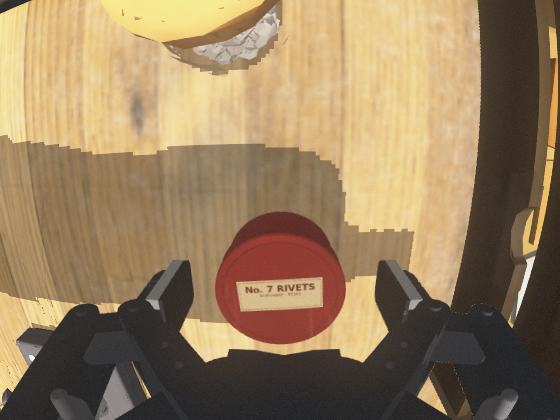

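```bash
python3 -m inch '[[0,0,0,-0.02,0,0.1,0],[0,0,0,0,0,0,0.15],[0,0,0,0,0,0,0.25],[0,0,0,0,0,0,0.35],[0,0,0,0,0,0,0.45],[0,0,0,0,0,0,0.45],[0,0,0,0,0,0,0.5]]' 30| tail -3; python3 st.py;  python3 -m inch '[[0,0,0,0,0,-0.1,0.5],[0,0,0,0,0,-0.2,0.5],[0,0,0,0,0,-0.4,0.5],[0,0,0,0,0,-0.4,0.5],[0,0,0,0,0,-0.3,0.5],[0,0,0,0,0,0,0.5]]'|tail -3
python3 st.py .4995 .048 .05;python3 - <<'E'
from h import *
im2,st=snap('wrist','w18')
E
```

```text
orientation: [-0.0, 1.0, 0.0, 0.0]
wrist_force: [-1.9, -0.1, 3.2]
finger_gap: 0.0552
t 15.15 tcp [ 0.6489  0.053  -0.0254] F [-1.9 -0.1  3.2] gap 0.0552 j [-0.04  0.6  -0.08  0.89  0.    1.53]
turn shares [-0.001 -0.004  0.005]
orientation: [0.0, 1.0, 0.0, 0.003]
wrist_force: [0.5, -0.4, -1.0]
finger_gap: 0.0552
t 15.75 tcp [0.6508 0.0529 0.0473] F [ 0.5 -0.4 -1. ] gap 0.0552 j [-0.04  0.54  0.    1.03  0.    1.53]
turn shares [ 0.001 -0.037  0.005]
shift shares [-3.026  0.096 -0.069]
```

View pics/w18.png

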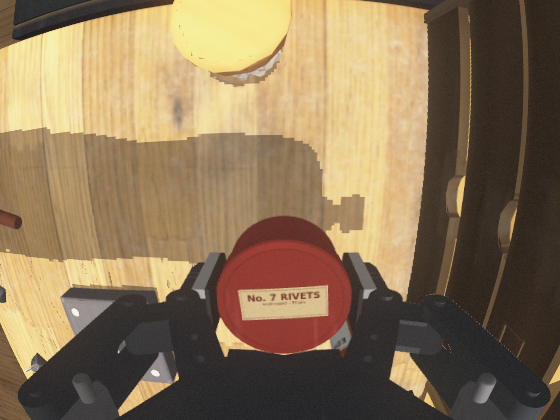

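```bash
python3 - <<'E'
from h import *
z0={'tcp_pos':[0,0,0],'orientation':[1,0,0,0]}
print(plane('wrist',284,296.5,-.0604,z0))
E
python3 -m inch '[[0,0,0,-0.7,0,0,0.5],[0,0,0,-0.7,0.02,0,0.5],[0,0,0,-0.7,0.02,0,0.5],[0,0,0,-0.6,0.02,0,0.5],[0,0,0,-0.3,0.02,0,0.5],[0,0,0,0,0,0.7,0.5],[0,0,0,0,0,0.4,0.5],[0,0,0,0,0,0,0.5],[0,0,0,0,0,0,0.5]]'|tail -3
python3 st.py .4995 .0484 -.0254;python3 - <<'E'
from h import *
im2,st=snap('wrist','w19')
E
```

```text
[-3.1249555e-06 -2.2765862e-03 -6.0400000e-02]
orientation: [-0.0, 1.0, 0.0, -0.001]
wrist_force: [0.4, -0.4, -1.2]
finger_gap: 0.0551
t 16.7 tcp [ 0.4978  0.0489 -0.0113] F [ 0.4 -0.4 -1.2] gap 0.0551 j [-0.06  0.34 -0.48  0.75  0.    1.51]
turn shares [-0.002  0.015  0.004]
shift shares [0.034 0.01  0.282]
```

View pics/w19.png

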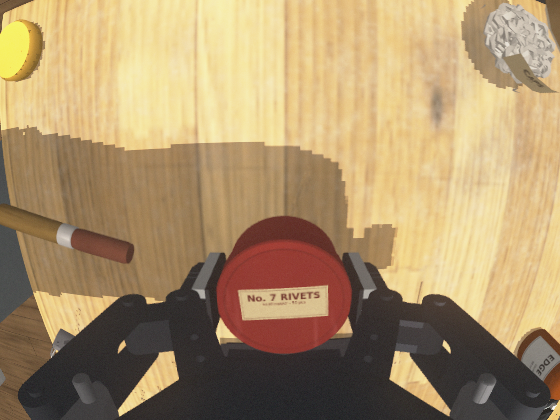

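Run:
```python
from h import *
t,_=snap('top','t19');s,_=snap('side','s19')
C=np.zeros((600,800,3),np.uint8)
C[:400,:400]=cv2.resize(t[160:260,190:290],(400,400),interpolation=cv2.INTER_CUBIC)
C[:400,400:]=cv2.resize(s[140:240,200:300],(400,400),interpolation=cv2.INTER_CUBIC)
cv2.imwrite('pics/v19.png',C)
```

```text
(no output)
```

View pics/v19.png

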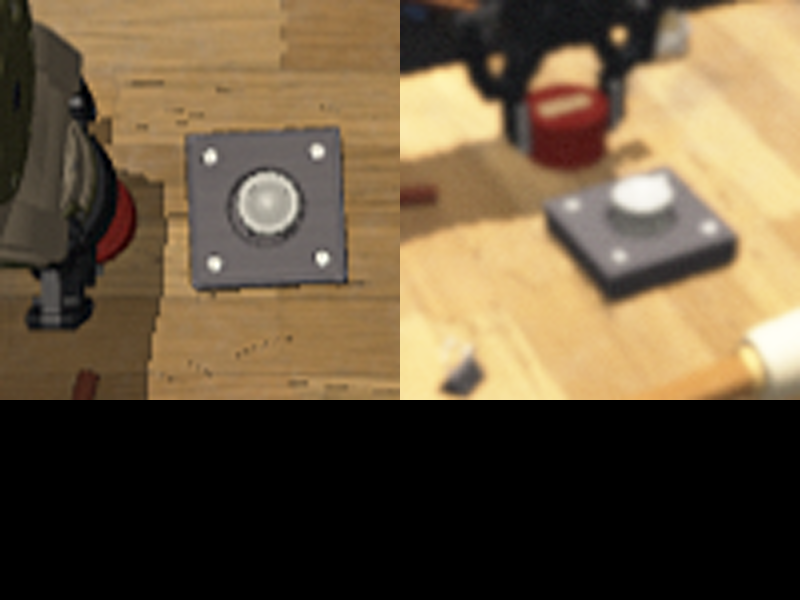

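Run:
```python
from h import *
for z in(.049,.014): print(plane('top',223.8,213.8,z))
```

```text
[0.49585733 0.01493161 0.049     ]
[0.49916738 0.01971534 0.014     ]
```

```bash
python3 -m inch '[[0,0,0,0.03,0.01,0.1,0.5],[0,0,0,0,0,0.1,0.5],[0,0,0,0,0,0.05,0.5],[0,0,0,0,0,0,0.5],[0,0,0,0,0,0,0.5]]'|tail -3
python3 st.py .4995 .0484 -.0254
```

```text
orientation: [-0.0, 1.0, 0.0, -0.0]
wrist_force: [0.3, 0.1, -1.4]
finger_gap: 0.0551
t 17.35 tcp [ 0.5     0.0484 -0.0234] F [ 0.3  0.1 -1.4] gap 0.0551 j [-0.06  0.36 -0.49  0.72  0.    1.51]
turn shares [-0.001  0.003  0.004]
shift shares [-0.01  -0.001  0.039]
```

```bash
python3 -m inch '[[0,0,0,0,0,0.03,0.5],[0,0,0,0,0,0.01,0.5],[0,0,0,0,0,0,0.5]]'|tail -3
python3 st.py .4995 .0484 -.0254
python3 -m inch '[[0,0,0,0,0,0,0.34],[0,0,0,0,0,0,0.3],[0,0,0,0,0,0,0.25],[0,0,0,0,0,0,0.2],[0,0,0,0,0,-0.2,0.15],[0,0,0,0,0,-0.5,0.1],[0,0,0,0,0,-0.9,0],[0,0,0,0,0,-0.9,0],[0,0,0,0,0,-0.9,0],[0,0,0,0,0,0,0]]'|tail -3
python3 st.py
```

```text
orientation: [-0.0, 1.0, 0.0, 0.0]
wrist_force: [-0.0, 0.3, -1.7]
finger_gap: 0.0549
t 17.65 tcp [ 0.5002  0.0484 -0.0253] F [-0.   0.3 -1.7] gap 0.0549 j [-0.06  0.36 -0.49  0.72  0.    1.51]
turn shares [-0.001 -0.     0.004]
shift shares [-0.014 -0.001  0.002]
orientation: [0.0, 1.0, 0.0, 0.006]
wrist_force: [0.7, 0.2, -0.2]
finger_gap: 0.0852
t 18.65 tcp [0.5046 0.0481 0.1521] F [ 0.7  0.2 -0.2] gap 0.0852 j [-0.06  0.19 -0.24  1.13  0.    1.51]
turn shares [ 0.005 -0.088  0.005]
```

```bash
python3 -m inch '[[0,0,0,0.6,-0.6,0,0],[0,0,0,0.6,-0.6,0,0],[0,0,0,0.6,-0.6,0,0],[0,0,0,0.6,-0.64,0,0],[0,0,0,0,0,0.5,0],[0,0,0,0,0,0,0],[0,0,0,0,0,0,0]]'|tail -3
python3 st.py .626 .171 .1
python3 - <<'E'
from h import *
snap('wrist','w20')
t,_=snap('top','t20');s,_=snap('side','s20')
C=np.zeros((600,800,3),np.uint8)
C[:400,:400]=cv2.resize(t[160:260,190:290],(400,400),interpolation=cv2.INTER_CUBIC)
C[:400,400:]=cv2.resize(s[140:240,200:300],(400,400),interpolation=cv2.INTER_CUBIC)
cv2.imwrite('pics/v20.png',C)
E
```

```text
orientation: [0.0, 1.0, 0.0, -0.002]
wrist_force: [-0.5, -0.5, 0.0]
finger_gap: 0.0853
t 19.35 tcp [0.6186 0.1701 0.1189] F [-0.5 -0.5  0. ] gap 0.0853 j [ 0.14  0.48  0.09  1.18 -0.    1.71]
turn shares [0.004 0.023 0.004]
shift shares [ 0.15  -0.018  0.378]
```

View pics/v20.png

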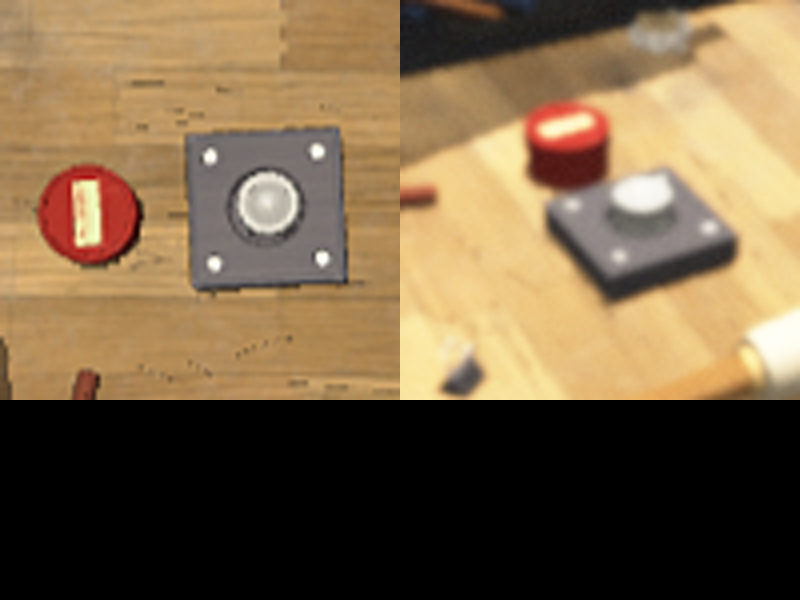

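View pics/w20.png

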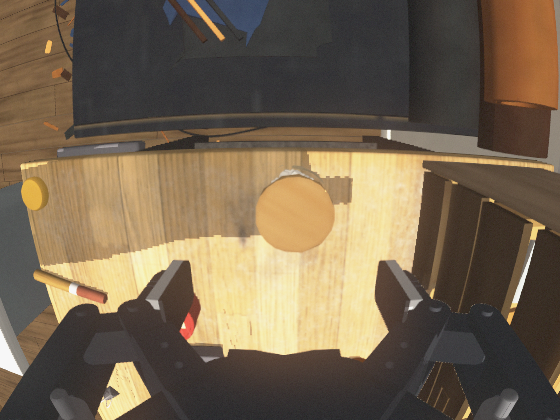

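```bash
cat > rel.py <<'E'
from h import *
def rel(p,c=(.504,-.0559),psi=.051):
    d=np.array(p[:2])-c; e=np.array([np.cos(psi),np.sin(psi)]); return np.array([d@e,d@[-e[1],e[0]]]).round(4)
E
python3 - <<'E'
from rel import *
import json
p=plane('top',190+87.5/4-.4,160+214/4-.4,.035); print('tin',p,rel(p), tri([ray('top',211.5,213.1),ray('side',200+(567-400)/4,140+126/4)]))
st=json.load(open('pics/w20.json'))
print('jar',plane('wrist',295,212.5,.078,st),tri([ray('wrist',295,212.5,st),ray('wrist',245.5,25,json.load(open('pics/w16.json')))]))
E
```

```text
tin [0.49874012 0.04492681 0.035     ] [-1.00e-04  1.01e-01] (array([0.49983812, 0.04445817, 0.03498299]), [np.float64(1.2), np.float64(1.2)])
jar [0.62596293 0.17654587 0.078     ] (array([0.62638525, 0.17425473, 0.0703944 ]), [np.float64(0.2), np.float64(0.2)])
```

```bash
python3 -m inch '[[0,0,0,0.15,-0.04,0.3,0],[0,0,0,0,0,0.6,0],[0,0,0,0,0,0.6,0],[0,0,0,0,0,0.5,0],[0,0,0,0,0,0.4,0],[0,0,0,0,0,0,0],[0,0,0,0,0,0,0]]' 30|tail -3
python3 st.py .626 .172 -.003
python3 - <<'E'
from h import *
snap('wrist','w21')
E
```

```text
orientation: [0.0, 1.0, 0.0, -0.0]
wrist_force: [0.1, -0.5, 0.2]
finger_gap: 0.0853
t 20.2 tcp [ 6.276e-01  1.721e-01 -4.000e-04] F [ 0.1 -0.5  0.2] gap 0.0853 j [ 0.14  0.58 -0.06  0.94  0.    1.72]
turn shares [0.    0.004 0.001]
shift shares [-0.032  0.003  0.052]
```

View pics/w21.png

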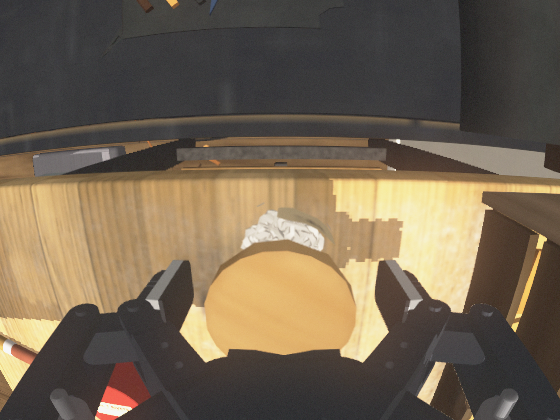

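```bash
python3 - <<'E'
from h import *
z0={'tcp_pos':[0,0,0],'orientation':[1,0,0,0]}
for z in(-.078,-.073):print(plane('wrist',281,309,z,z0))
E
python3 -m inch '[[0,0,0,-0.03,0,0.05,0],[0,0,0,0,0,0,0.15],[0,0,0,0,0,0,0.25],[0,0,0,0,0,0,0.35],[0,0,0,0,0,0,0.45],[0,0,0,0,0,0,0.45],[0,0,0,0,0,0,0.5]]' 40| tail -3; python3 st.py
```

```text
[-0.00104097 -0.00805168 -0.078     ]
[-0.00109326 -0.00467081 -0.073     ]
orientation: [-0.0, 1.0, 0.0, 0.001]
wrist_force: [-0.8, 0.8, 5.5]
finger_gap: 0.0552
t 20.95 tcp [ 0.6266  0.1727 -0.0018] F [-0.8  0.8  5.5] gap 0.0552 j [ 0.15  0.58 -0.06  0.93  0.    1.72]
turn shares [-0.004 -0.009  0.006]
```

```bash
python3 -m inch '[[0,0,0,0,0,-0.1,0.5],[0,0,0,0,0,-0.3,0.5],[0,0,0,0,0,-0.4,0.5],[0,0,0,0,0,-0.2,0.5],[0,0,0,0,0,0,0.5]]' 50| tail -3; python3 st.py; python3 -m inch '[[0,0,0,0,0.4,0,0.5],[0,0,0,-0.05,0.7,0,0.5],[0,0,0,-0.1,0.8,0,0.5],[0,0,0,-0.1,0.8,0,0.5],[0,0,0,-0.08,0.7,0,0.5],[0,0,0,0,0.5,0,0.5],[0,0,0,0,0.3,0,0.5],[0,0,0,0,0.1,0,0.5],[0,0,0,0,0,0,0.5],[0,0,0,0,0,0,0.5]]'|tail -3;python3 st.py .6095 -.0477 .02
python3 - <<'E'
from h import *
snap('wrist','w22');snap('side','s22');snap('top','t22')
E
```

```text
orientation: [-0.0, 1.0, 0.0, 0.001]
wrist_force: [-0.0, -0.1, -1.8]
finger_gap: 0.0554
t 21.45 tcp [0.6274 0.1726 0.0487] F [-0.  -0.1 -1.8] gap 0.0554 j [ 0.15  0.53 -0.    1.03 -0.    1.72]
turn shares [-0.003 -0.021  0.004]
orientation: [-0.0, 1.0, 0.001, -0.0]
wrist_force: [-0.7, -0.0, -2.5]
finger_gap: 0.0552
t 22.45 tcp [ 0.6096 -0.0414  0.0469] F [-0.7 -0.  -2.5] gap 0.0552 j [-0.2   0.47 -0.11  0.99  0.    1.37]
turn shares [-0.005  0.003  0.012]
shift shares [-0.003  0.126  0.538]
```

View pics/w22.png

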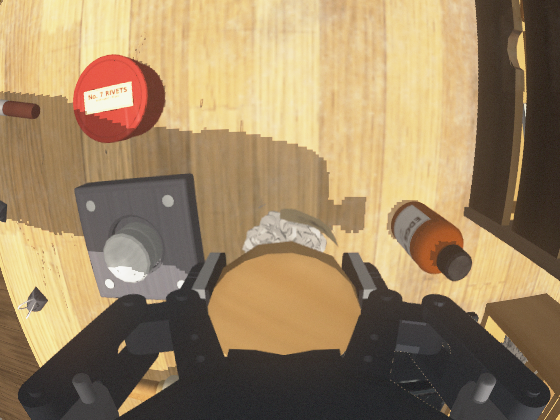

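View pics/s22.png

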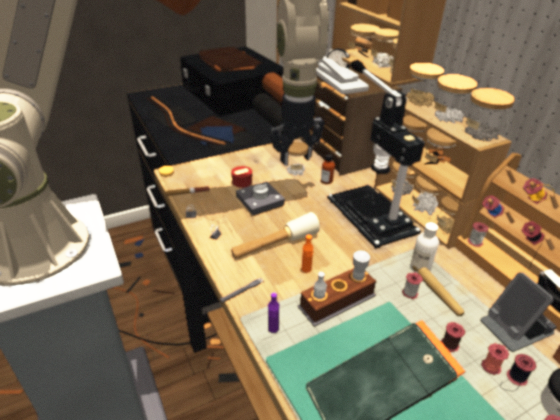

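View pics/t22.png

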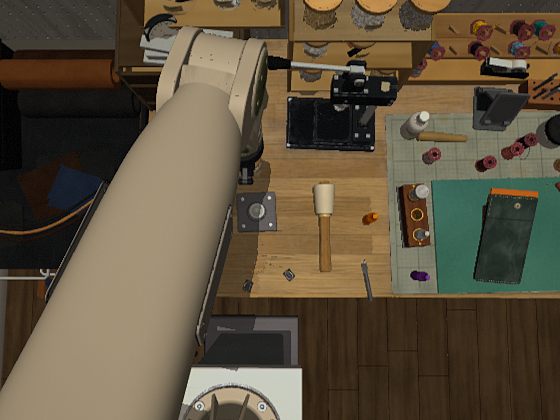

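Run:
```python
from blk import *
st=json.load(open('pics/w22.json'))
for z in(.024,.019): block(st,(90,206),(168,200.5),z)
z0={'tcp_pos':[0,0,0],'orientation':[1,0,0,0]}
for z in(-.08,-.075):print(plane('wrist',285.5,309,z,z0))
```

```text
dist 0.0628 yaw 0.06 c [ 0.5047 -0.0544] tcp [ 0.6096 -0.0414  0.0469]
dist 0.0644 yaw 0.06 c [ 0.502  -0.0558] tcp [ 0.6096 -0.0414  0.0469]
[ 0.00050194 -0.00940685 -0.08      ]
[ 0.00053185 -0.00602612 -0.075     ]
```

Run:
```python
from h import *
z0={'tcp_pos':[0,0,0],'orientation':[1,0,0,0]}
for z in(-.08,-.076,-.072):print(plane('wrist',285,247.5,z,z0)[1]+.0285)
s=cv2.imread('pics/s22.png'); cv2.imwrite('pics/s22c.png',cv2.resize(s[120:220,220:350],None,fx=6,fy=6,interpolation=cv2.INTER_CUBIC))
```

```text
-0.0037491551476537995
-0.0020323844517628996
-0.0003156137558719997
```

View pics/s22c.png

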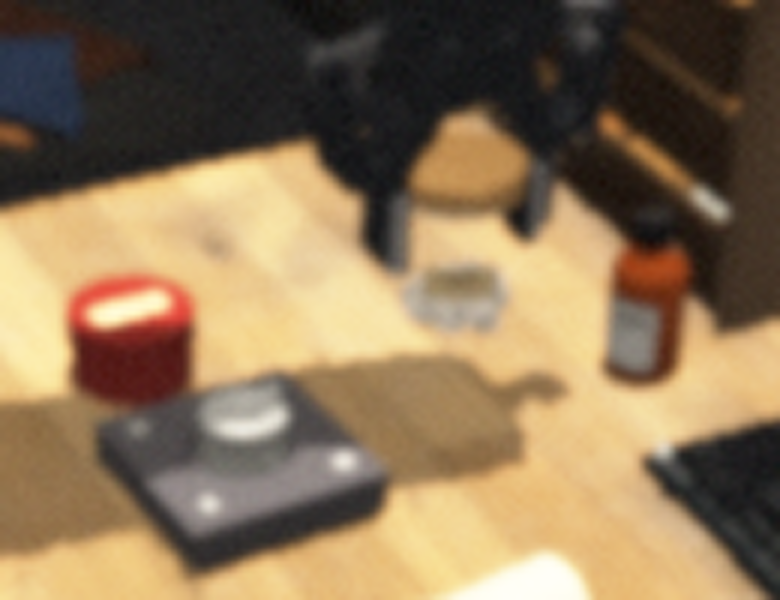

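Run:
```python
from rel import *
p=plane('side',220+470/6,120+158/6,.127); print(p,rel(p),proj('side',[.608,-.0455,.127]))
```

```text
[ 0.61271921 -0.04742946  0.127     ] [0.109  0.0029] (np.float64(296.23126009409873), np.float64(146.38543744082384))
```

```bash
python3 -m inch '[[0,0,0,-0.02,0.15,0.2,0.5],[0,0,0,0,0,0.3,0.5],[0,0,0,0,0,0.3,0.5],[0,0,0,0,0,0.1,0.5],[0,0,0,0,0,0,0.5],[0,0,0,0,0,0,0.5]]' |tail -3;python3 st.py .6087 -.049 -.002
```

```text
orientation: [0.0, 1.0, 0.0, 0.0]
wrist_force: [-0.7, 1.1, -1.4]
finger_gap: 0.055
t 23.2 tcp [ 0.609  -0.0502  0.0024] F [-0.7  1.1 -1.4] gap 0.055 j [-0.21  0.51 -0.17  0.89  0.    1.36]
turn shares [ 0.    -0.002  0.005]
shift shares [-0.005 -0.023  0.088]
```

```bash
python3 -m inch '[[0,0,0,0,-0.02,0.04,0.5],[0,0,0,0,0,0.03,0.5],[0,0,0,0,0,0,0.5],[0,0,0,0,0,0,0.5]]' |tail -3;python3 st.py .6087 -.049 -.002; python3 -c "
from h import *
im,_=snap('side','s23'); cv2.imwrite('pics/s23c.png',cv2.resize(im[120:220,220:350],None,fx=6,fy=6,interpolation=cv2.INTER_CUBIC))"
```

```text
orientation: [-0.0, 1.0, 0.0, 0.0]
wrist_force: [0.4, 0.1, -2.3]
finger_gap: 0.0551
t 23.6 tcp [ 0.6089 -0.0491 -0.0011] F [ 0.4  0.1 -2.3] gap 0.0551 j [-0.21  0.51 -0.18  0.89  0.    1.36]
turn shares [-0.    -0.002  0.004]
shift shares [-0.003 -0.002  0.018]
```

View pics/s23c.png

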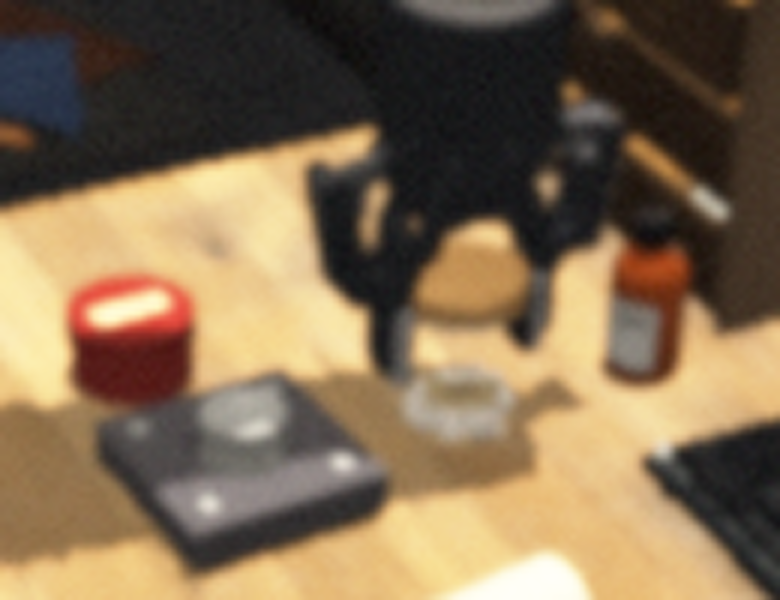

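```bash
python3 -m inch '[[0,0,0,0,0,0.02,0.5],[0,0,0,0,0,0.01,0.5],[0,0,0,0,0,0,0.5],[0,0,0,0,0,0,0.34],[0,0,0,0,0,0,0.3],[0,0,0,0,0,0,0.25],[0,0,0,0,0,0,0.2],[0,0,0,0,0,0,0.15],[0,0,0,0,0,-0.3,0.12]]' |tail -3;python3 st.py;python3 -m inch '[[0,0,0,0,0,-0.7,0.12],[0,0,0,0,0,-0.8,0.12],[0,0,0,-0.3,0,-0.7,0.12],[0,0,0,-0.7,0,0,0],[0,0,0,-0.7,0,0,0],[0,0,0,-0.5,0,0,0],[0,0,0,-0.3,0.8,0,0],[0,0,0,0,0.9,0,0],[0,0,0,0,0.9,0,0],[0,0,0,0,0.9,0,0],[0,0,0,0,0,0,0]]'|tail -3;python3 st.py .5425 -.41 .16
python3 - <<'E'
from h import *
t,_=snap('top','t24');s,_=snap('side','s24')
C=np.zeros((600,800,3),np.uint8)
C[:520,:400]=cv2.resize(t[130:260,190:290],(400,520),interpolation=cv2.INTER_CUBIC)
C[:400,400:]=cv2.resize(s[130:230,220:320],(400,400),interpolation=cv2.INTER_CUBIC)
cv2.imwrite('pics/v24.png',C); snap('wrist','w24')
E
```

```text
orientation: [-0.0, 1.0, 0.0, -0.002]
wrist_force: [-0.5, 0.2, -0.9]
finger_gap: 0.0752
t 24.55 tcp [ 0.6068 -0.0487  0.0102] F [-0.5  0.2 -0.9] gap 0.0752 j [-0.21  0.5  -0.16  0.91  0.    1.36]
turn shares [-0.007  0.03   0.004]
orientation: [0.001, 1.0, -0.003, 0.001]
wrist_force: [-0.2, 0.3, 0.1]
finger_gap: 0.0856
t 25.65 tcp [ 0.4844 -0.2296  0.1223] F [-0.2  0.3  0.1] gap 0.0856 j [-0.59  0.27 -0.21  1.09 -0.    0.98]
turn shares [ 0.019 -0.013 -0.039]
shift shares [ 1.183  3.603 -0.743]
```

View pics/v24.png

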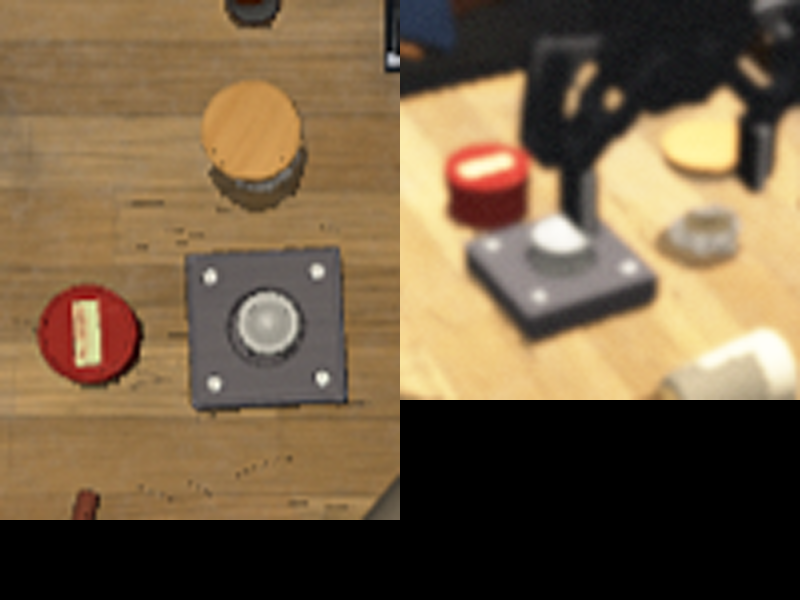

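View pics/w24.png

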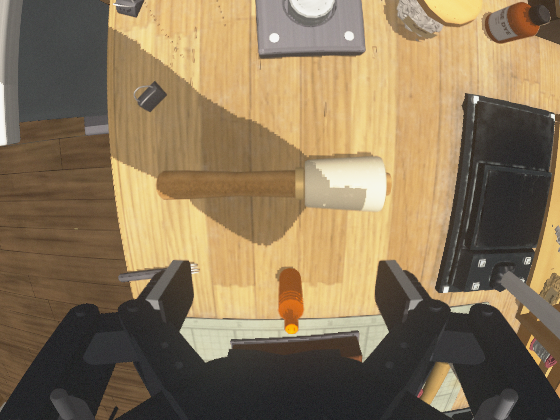

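Run:
```python
from blk import *
from rel import rel
p=plane('top',252.6,162.4,.078); print('jar',p,rel(p))
p=plane('top',190+88/4-.4,130+334/4-.4,.035); print('tin',p,rel(p))
st=json.load(open('pics/w24.json'))
# mallet head side facing block, block right-side dots
for n,q,z in(('headtop near',(305,157),.0245),('head mid',(345,156),.0245),('head far',(380,158),.0245),('dotL',(273,37.5),.024),('dotR',(349,36),.024),('blkL',(261,52),.02),('blkR',(365,51),.02)): print(n,plane('wrist',*q,z,st).round(4))
```

```text
jar [ 0.60642065 -0.05068718  0.078     ] [ 0.1026 -0.    ]
tin [0.49874052 0.04464216 0.035     ] [-1.000e-04  1.007e-01]
headtop near [ 0.5009 -0.1874  0.0245]
head mid [ 0.5348 -0.1861  0.0245]
head far [ 0.5658 -0.1871  0.0245]
dotL [ 0.4745 -0.0866  0.024 ]
dotR [ 0.5374 -0.0835  0.024 ]
blkL [ 0.4645 -0.0983  0.02  ]
blkR [ 0.552 -0.095  0.02 ]
```

```bash
python3 -m inch '[[0,0,-0.04,0.2,0.6,0,0],[0,0,0,0.2,0.7,0,0],[0,0,0,0.2,0.7,0,0],[0,0,0,0.2,0.7,0,0],[0,0,0,0.2,0.6,0,0],[0,0,0,0.16,0.3,0,0],[0,0,0,0,0,0,0],[0,0,0,0,0,0,0]]'|tail -3;python3 st.py .5425 -.41 .12
python3 - <<'E'
from h import *
snap('wrist','w25')
E
```

```text
orientation: [-0.001, 1.0, 0.004, -0.001]
wrist_force: [-0.7, -0.6, 0.1]
finger_gap: 0.0856
t 26.6 tcp [ 0.543  -0.4019  0.1217] F [-0.7 -0.6  0.1] gap 0.0856 j [-0.76  0.54  0.2   1.23  0.    0.81]
turn shares [-0.011  0.007  0.057]
shift shares [-0.011  0.162  0.033]
```

View pics/w25.png

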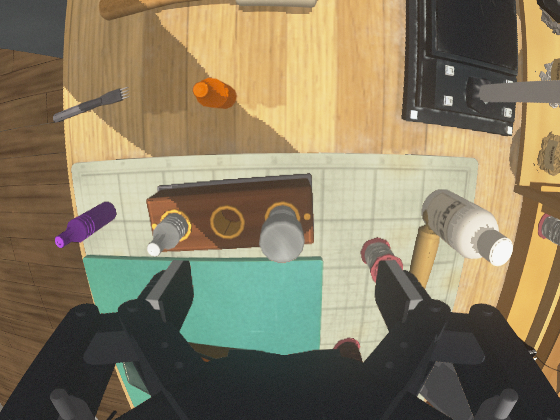

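Run:
```python
from h import *
im=cv2.imread('pics/w25.png'); cv2.imwrite('pics/w25c.png',cv2.resize(im[185:275,245:320],None,fx=6.6,fy=6.6,interpolation=cv2.INTER_CUBIC))
```

```text
(no output)
```

View pics/w25c.png

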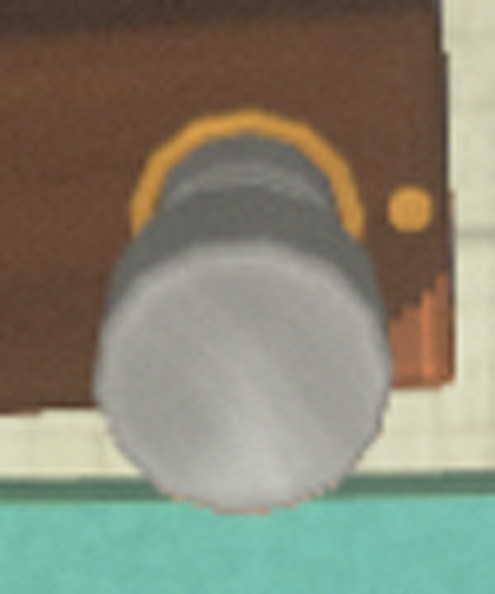

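```bash
python3 - <<'E'
from h import *
import json
st=json.load(open('pics/w25.json')); print(plane('wrist',281.4,241.7,.0975,st),plane('wrist',281.4,241.7,.0925,st),st['tcp_pos'])
E
python3 -m inch '[[0,0,0.06,0,0.1,0.4,0],[0,0,0,0,0,0.4,0],[0,0,0,0,0,0.3,0],[0,0,0,0,0,0,0],[0,0,0,0,0,0,0],[0,0,0,0,0,0,0]]'|tail -3;python3 st.py .5425 -.409 .066
python3 - <<'E'
from h import *
im,_=snap('wrist','w26'); cv2.imwrite('pics/w26c.png',cv2.resize(im[190:340,160:410],(800,480),interpolation=cv2.INTER_CUBIC))
E
```

```text
[ 0.5413182  -0.41019572  0.0975    ] [ 0.5412873  -0.41222822  0.0925    ] [0.5429744564704041, -0.4018822969536765, 0.12167859683324153]
orientation: [0.001, 1.0, -0.001, 0.001]
wrist_force: [0.3, 0.2, -1.1]
finger_gap: 0.0854
t 27.25 tcp [ 0.5435 -0.4086  0.0687] F [ 0.3  0.2 -1.1] gap 0.0854 j [-0.76  0.57  0.12  1.12  0.    0.81]
turn shares [ 0.008 -0.01  -0.01 ]
shift shares [-0.02   0.007  0.054]
```

View pics/w26c.png

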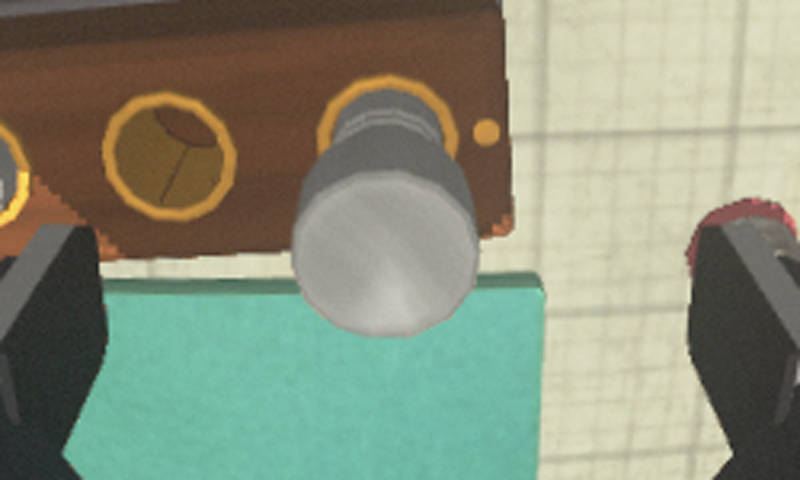

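```bash
python3 -m inch '[[0,0,0,-0.038,0.02,0.2,0],[0,0,0,0,0,0.2,0],[0,0,0,0,0,0.07,0.2],[0,0,0,0,0,0,0.3],[0,0,0,0,0,0,0.4],[0,0,0,0,0,0,0.4],[0,0,0,0,0,0,0.4]]' 20|tail -3;python3 st.py .5417 -.4095 .045
python3 - <<'E'
from h import *
im,_=snap('wrist','w27'); cv2.imwrite('pics/w27c.png',cv2.resize(im[190:340,160:410],(800,480),interpolation=cv2.INTER_CUBIC))
E
```

```text
orientation: [0.0, 1.0, -0.001, 0.0]
wrist_force: [0.7, 0.4, -0.1]
finger_gap: 0.0514
t 28.0 tcp [ 0.5412 -0.4101  0.044 ] F [ 0.7  0.4 -0.1] gap 0.0514 j [-0.77  0.59  0.09  1.07  0.    0.81]
turn shares [ 0.003 -0.004 -0.016]
shift shares [ 0.011 -0.012 -0.019]
```

View pics/w27c.png

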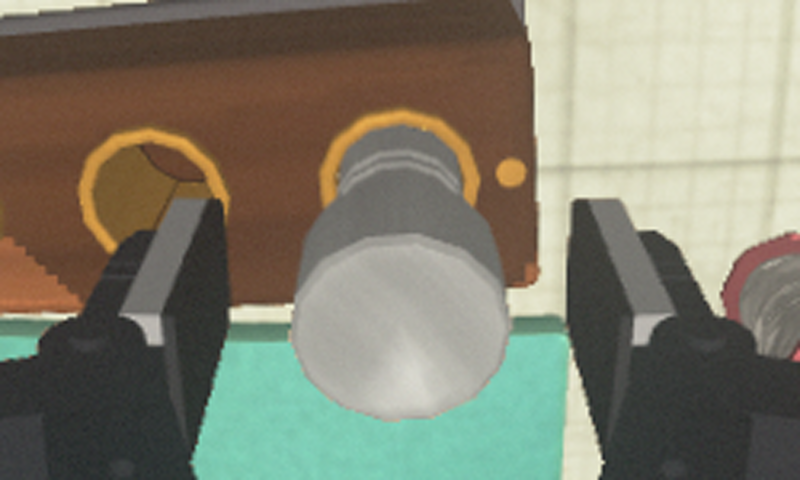

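```bash
python3 -m inch '[[0,0,0,0.008,0,0,0.5],[0,0,0,0,0,0,0.56],[0,0,0,0,0,0,0.6],[0,0,0,0,0,0,0.63],[0,0,0,0,0,0,0.66],[0,0,0,0,0,0,0.68],[0,0,0,0,0,0,0.7]]' 20;python3 st.py
```

```text
clock: 28.75
tcp_pos: [0.5414, -0.4099, 0.0438]
orientation: [0.0, 1.0, -0.001, 0.0]
wrist_force: [-0.7, 0.4, 1.5]
finger_gap: 0.0291
t 28.75 tcp [ 0.5414 -0.4099  0.0438] F [-0.7  0.4  1.5] gap 0.0291 j [-0.77  0.59  0.09  1.07  0.    0.81]
turn shares [ 0.    -0.002 -0.015]
```

```bash
python3 -m inch '[[0,0,0,0,0,0,0.8],[0,0,0,0,0,0,0.8],[0,0,0,0,0,-0.04,0.8],[0,0,0,0,0,-0.06,0.8],[0,0,0,0,0,-0.06,0.8],[0,0,0,0,0,0,0.8]]' 50;python3 st.py
python3 - <<'E'
from h import *
im,_=snap('wrist','w28'); cv2.imwrite('pics/w28c.png',cv2.resize(im[190:340,160:410],(800,480),interpolation=cv2.INTER_CUBIC))
E
```

```text
clock: 29.35
tcp_pos: [0.5415, -0.41, 0.0521]
orientation: [0.0, 1.0, -0.001, 0.0]
wrist_force: [0.2, -0.5, -1.3]
finger_gap: 0.0284
t 29.35 tcp [ 0.5415 -0.41    0.0521] F [ 0.2 -0.5 -1.3] gap 0.0284 j [-0.77  0.59  0.1   1.08  0.    0.81]
turn shares [ 0.002 -0.003 -0.016]
```

View pics/w28c.png

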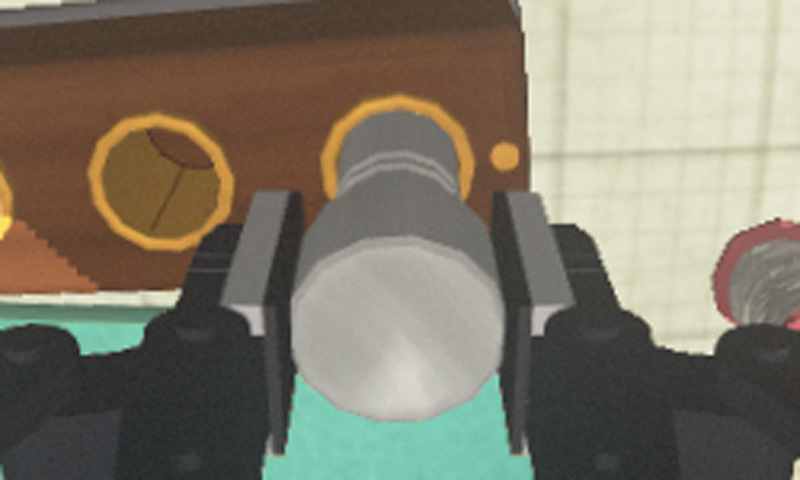

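The setter slides up freely (about 1.5 N, its own weight) and the rack stays down. I'll keep going straight up.

```bash
python3 -m inch '[[0,0,0,0,0,-0.08,0.8],[0,0,0,0,0,-0.1,0.8],[0,0,0,0,0,-0.1,0.8],[0,0,0,0,0,-0.1,0.8],[0,0,0,0,0,0,0.8]]' |tail -4;python3 st.py;python3 -m inch '[[0,0,0,0,0,-0.1,0.8],[0,0,0,0,0,-0.1,0.8],[0,0,0,0,0,-0.15,0.8],[0,0,0,0,0,-0.2,0.8],[0,0,0,0,0,-0.2,0.8],[0,0,0,0,0,-0.3,0.8],[0,0,0,0,0,0,0.8]]' |tail -4;python3 st.py .510 -.1435 .1
python3 - <<'E'
from h import *
im,_=snap('wrist','w29');s,_=snap('side','s29')
C=np.zeros((600,800,3),np.uint8)
C[:330,:550]=cv2.resize(im[150:350,120:453],(550,330));C[:,552:800]=cv2.resize(s[180:340,290:356],(248,600),interpolation=cv2.INTER_CUBIC)
cv2.imwrite('pics/v29.png',C); cv2.imwrite('pics/s29c.png',cv2.resize(s[180:330,280:420],(700,600)))
E
```

```text
tcp_pos: [0.5419, -0.4104, 0.072]
orientation: [0.001, 1.0, -0.001, 0.001]
wrist_force: [0.6, 0.5, -1.9]
finger_gap: 0.0285
t 29.9 tcp [ 0.5419 -0.4104  0.072 ] F [ 0.6  0.5 -1.9] gap 0.0285 j [-0.77  0.57  0.13  1.12  0.    0.81]
turn shares [ 0.009 -0.01  -0.015]
tcp_pos: [0.5426, -0.4111, 0.1264]
orientation: [0.002, 1.0, -0.001, 0.002]
wrist_force: [-0.2, 0.5, -0.6]
finger_gap: 0.028
t 30.6 tcp [ 0.5426 -0.4111  0.1264] F [-0.2  0.5 -0.6] gap 0.028 j [-0.77  0.54  0.21  1.24  0.    0.81]
turn shares [ 0.024 -0.026 -0.015]
shift shares [-0.666 -5.353  0.508]
```

View pics/v29.png

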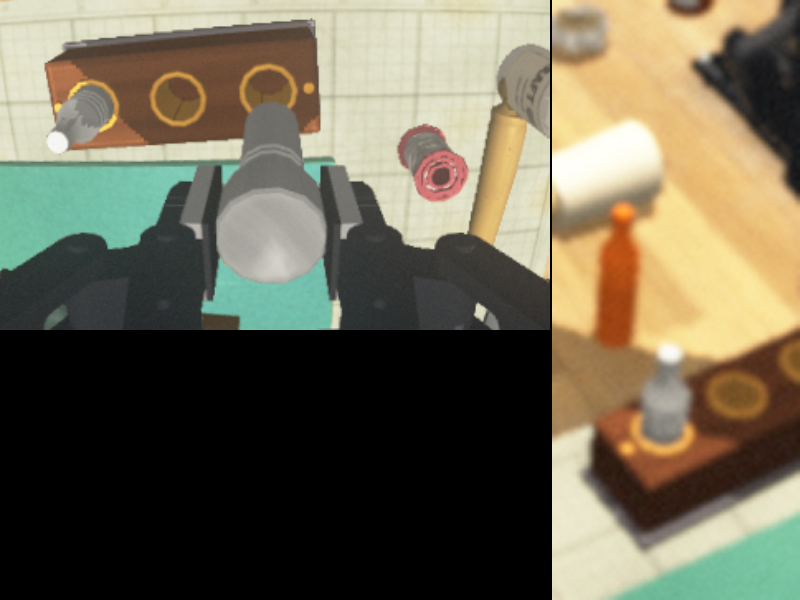

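View pics/s29c.png

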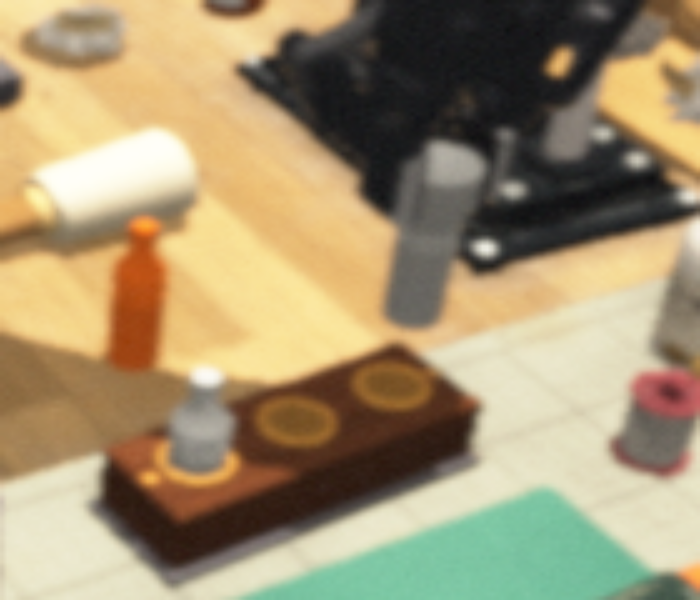

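Run:
```python
from h import *
p=np.array([.542,-.413,.0]); 
for z in(.09,.155,.18): u,v=proj('side',p+[0,0,z]); print(z,(u-280)*5,(v-180)*4)
import json
st=json.load(open('pics/w29.json'))
# expected image for vertical tool-axis: head centre & foot at tool z
q=st['orientation'];T=R.from_quat([q[1],q[2],q[3],q[0]]).as_matrix()
for z in(-.055,-.0,.033): print(np.round(proj('wrist',np.array(st['tcp_pos'])+T@[0,0.0,z],st),1))
print(270/550*333+120, 235/330*200+150,272/550*333+120,105/330*200+150)
```

```text
0.09 406.70823607075874 318.52349745820766
0.155 430.36504173840797 207.25118197363076
0.18 440.10240257879616 161.45046387834873
[284.  294.3]
[284.  244.2]
[284.  225.2]
283.4727272727273 292.42424242424244 284.68363636363637 213.63636363636363
```

```bash
python3 -m inch '[[0,0,0,0,0,-0.5,0.8],[0,0,0,0,-0.4,0,0.8],[0,0,0,0,-0.7,0,0.8],[0,0,0,-0.1,-0.8,0,0.8],[0,0,0,-0.1,-0.8,0,0.8],[0,0,0,-0.15,-0.8,0,0.8],[0,0,0,-0.15,-0.8,0,0.8],[0,0,0,-0.1,-0.6,0,0.8],[0,0,0,-0.06,-0.35,0,0.8],[0,0,0,0,-0.1,0,0.8],[0,0,0,0,0,0,0.8],[0,0,0,0,0,0,0.8]]' |tail -4;python3 st.py .510 -.1435 .06
python3 - <<'E'
from h import *
snap('wrist','w30')
E
```

```text
tcp_pos: [0.5095, -0.1435, 0.1481]
orientation: [0.0, 1.0, -0.002, 0.0]
wrist_force: [-0.3, -1.3, -1.7]
finger_gap: 0.0281
t 31.9 tcp [ 0.5095 -0.1435  0.1481] F [-0.3 -1.3 -1.7] gap 0.0281 j [-0.43  0.25 -0.18  1.15 -0.    1.15]
turn shares [ 0.005 -0.003 -0.022]
shift shares [ 0.009 -0.002  1.761]
```

View pics/w30.png

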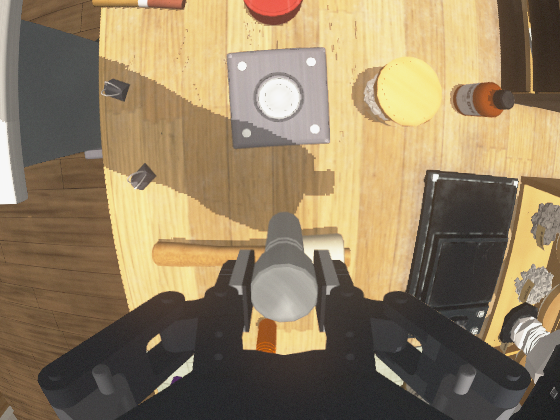

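```bash
python3 -m inch '[[0,0,0,0,0,0.4,0.8],[0,0,0,0,0,0.5,0.8],[0,0,0,0,0,0.5,0.8],[0,0,0,0,0,0.35,0.8],[0,0,0,0,0,0.15,0.8],[0,0,0,0,0,0,0.8],[0,0,0,0,0,0,0.8]]' |tail -4;python3 st.py .510 -.1435 .045
python3 - <<'E'
from h import *
im,_=snap('wrist','w31');s,_=snap('side','s31')
cv2.imwrite('pics/w31c.png',cv2.resize(im[130:330,120:430],(775,500)))
cv2.imwrite('pics/s31c.png',cv2.resize(s[160:260,220:340],(720,600),interpolation=cv2.INTER_CUBIC))
E
```

```text
tcp_pos: [0.5096, -0.1431, 0.0538]
orientation: [0.0, 1.0, -0.001, 0.0]
wrist_force: [-0.3, -0.6, -1.1]
finger_gap: 0.0283
t 32.65 tcp [ 0.5096 -0.1431  0.0538] F [-0.3 -0.6 -1.1] gap 0.0283 j [-0.43  0.32 -0.33  0.93  0.    1.15]
turn shares [ 0.002 -0.006 -0.021]
shift shares [0.009 0.009 0.176]
```

View pics/w31c.png

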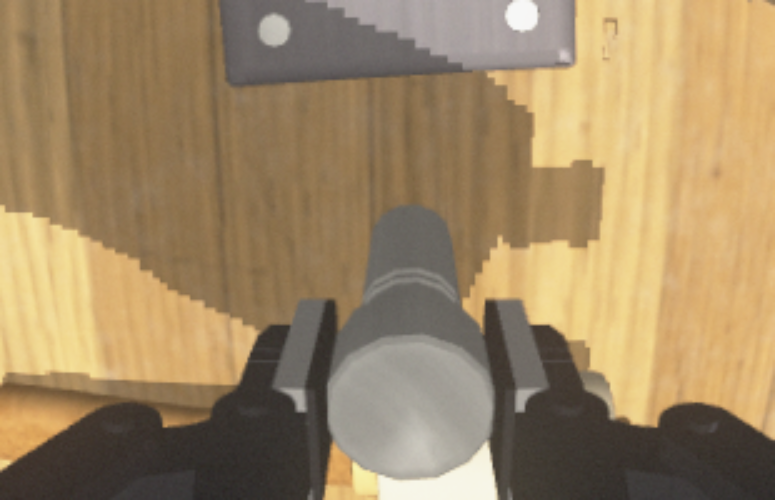

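View pics/s31c.png

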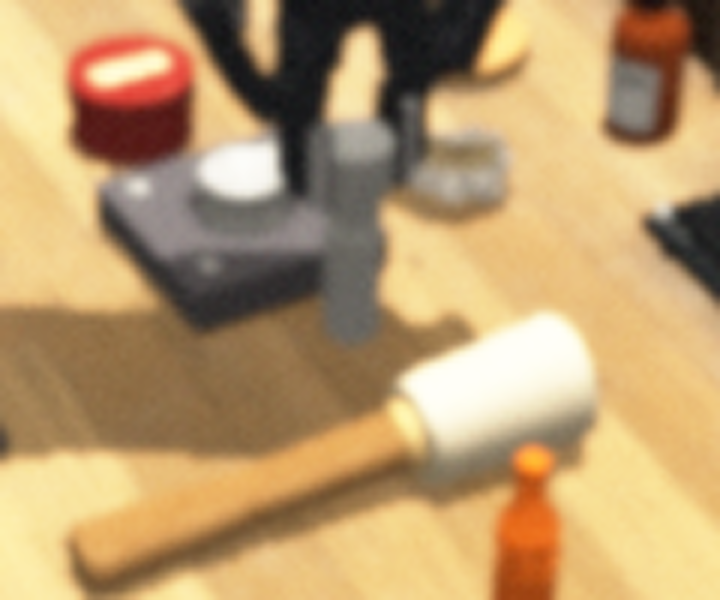

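```bash
python3 -m inch '[[0,0,0,0,0,0.15,0.8],[0,0,0,0,0,0.12,0.8],[0,0,0,0,0,0.05,0.8],[0,0,0,0,0,0,0.8],[0,0,0,0,0,0,0.8]]' |tail -4;python3 st.py .510 -.1435 .035
```

```text
tcp_pos: [0.5088, -0.1422, 0.0371]
orientation: [-0.0, 1.0, -0.001, -0.0]
wrist_force: [1.0, -0.2, -1.2]
finger_gap: 0.0282
t 33.25 tcp [ 0.5088 -0.1422  0.0371] F [ 1.  -0.2 -1.2] gap 0.0282 j [-0.42  0.33 -0.35  0.89  0.    1.15]
turn shares [-0.002  0.002 -0.015]
shift shares [0.024 0.027 0.041]
```

```bash
python3 -m inch '[[0,0,0,0.02,0.02,0.03,0.8],[0,0,0,0,0,0.02,0.8],[0,0,0,0,0,0,0.8]]' |tail -4;python3 st.py .510 -.1435 .035; python3 -m inch '[[0,0,0,0,0,0.02,0.8],[0,0,0,0,0,0,0.8]]' |tail -4
```

```text
tcp_pos: [0.5099, -0.1433, 0.0346]
orientation: [-0.0, 1.0, -0.001, -0.0]
wrist_force: [0.4, -0.1, -1.8]
finger_gap: 0.0283
t 33.55 tcp [ 0.5099 -0.1433  0.0346] F [ 0.4 -0.1 -1.8] gap 0.0283 j [-0.43  0.34 -0.35  0.88  0.    1.15]
turn shares [-0.001  0.    -0.015]
shift shares [ 0.001  0.004 -0.008]
tcp_pos: [0.5101, -0.1435, 0.0344]
orientation: [0.0, 1.0, -0.001, 0.0]
wrist_force: [-1.7, 0.5, 4.2]
finger_gap: 0.0283
```

Contact: the vertical force went from -1.8 N to +4.2 N at TCP z 0.0344, close to the 0.035 I expected. I'll release slowly.

```bash
python3 -m inch '[[0,0,0,0,0,-0.005,0.66],[0,0,0,0,0,0,0.64],[0,0,0,0,0,0,0.62],[0,0,0,0,0,0,0.6],[0,0,0,0,0,0,0.55],[0,0,0,0,0,0,0.45],[0,0,0,0,0,0,0.35],[0,0,0,0,0,0,0.35]]' 20|tail -4;python3 st.py
python3 - <<'E'
from h import *
im,_=snap('wrist','w32');
cv2.imwrite('pics/w32c.png',cv2.resize(im[130:330,120:430],(775,500)))
E
```

```text
tcp_pos: [0.5099, -0.1433, 0.0339]
orientation: [-0.0, 1.0, -0.001, 0.0]
wrist_force: [0.5, -0.1, 0.1]
finger_gap: 0.0555
t 34.55 tcp [ 0.5099 -0.1433  0.0339] F [ 0.5 -0.1  0.1] gap 0.0555 j [-0.43  0.34 -0.35  0.88  0.    1.15]
turn shares [-0.001 -0.    -0.016]
```

View pics/w32c.png

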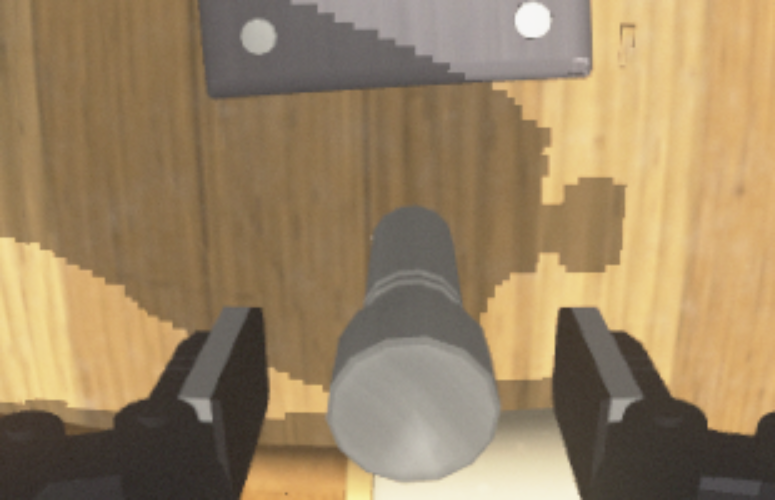

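It stands free. I'll go straight up, then move clear for the final views.

```bash
python3 -m inch '[[0,0,0,0,0,-0.3,0.35],[0,0,0,0,0,-0.6,0.3],[0,0,0,0,0,-0.9,0.2],[0,0,0,0,0,-0.9,0],[0,0,0,0,0,-0.6,0],[0,0,0,-0.5,0.6,0,0],[0,0,0,-0.6,0.7,0,0],[0,0,0,-0.5,0.7,0,0],[0,0,0,0,0.7,0,0],[0,0,0,0,0.5,0,0],[0,0,0,0,0,0,0],[0,0,0,0,0,0,0]]' |tail -4;python3 st.py
python3 - <<'E'
from h import *
snap('wrist','w33');snap('side','s33');snap('top','t33')
t=cv2.imread('pics/t33.png');s=cv2.imread('pics/s33.png')
cv2.imwrite('pics/t33c.png',cv2.resize(t[130:270,190:340],None,fx=4,fy=4,interpolation=cv2.INTER_CUBIC));cv2.imwrite('pics/s33c.png',cv2.resize(s[120:320,210:400],None,fx=3,fy=3,interpolation=cv2.INTER_CUBIC))
E
```

```text
tcp_pos: [0.4292, -0.3032, 0.1986]
orientation: [-0.0, 1.0, -0.002, -0.0]
wrist_force: [0.0, 1.5, -0.2]
finger_gap: 0.0852
t 35.8 tcp [ 0.4292 -0.3032  0.1986] F [ 0.   1.5 -0.2] gap 0.0852 j [-0.77  0.22 -0.09  1.27  0.    0.81]
turn shares [-0.007  0.003 -0.025]
```

View pics/t33c.png

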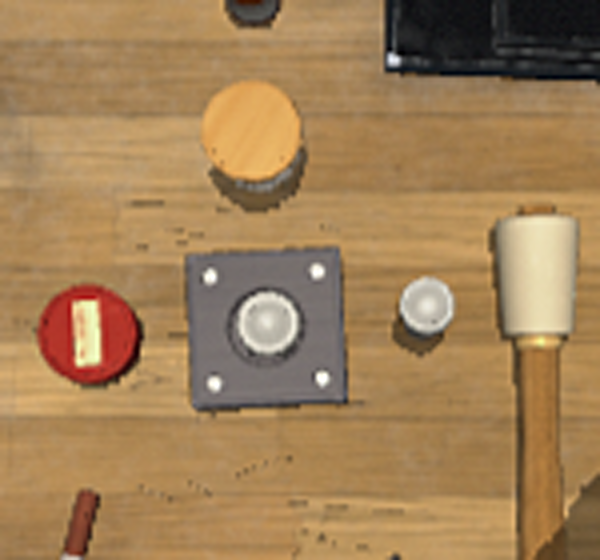

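View pics/s33c.png

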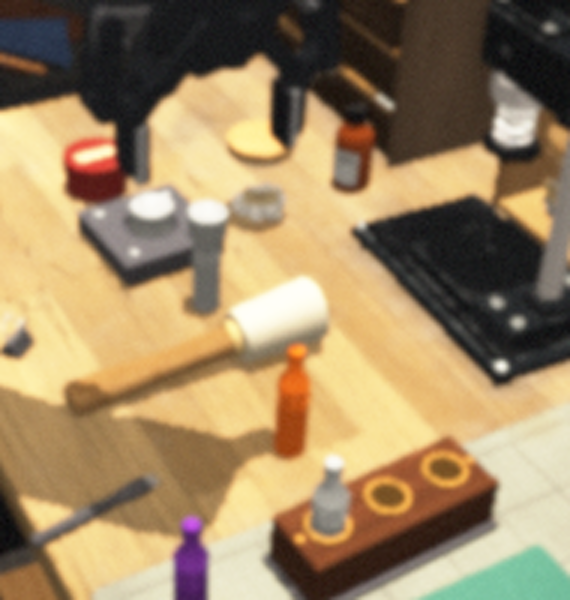

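View pics/t33.png

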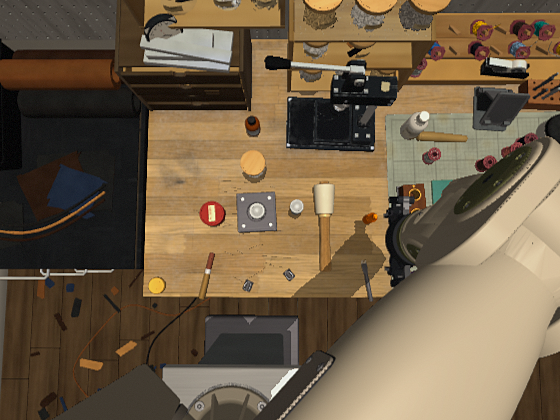

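Run:
```python
from rel import *
f=lambda x,y:(190+(x+.5)/4-.5,130+(y+.5)/4-.5)
for n,x,y,z in(('setter',427,306,.0885),('jar',252,131,.078),('tin',88.5,334,.035),('anvil',267,322,.043),('head left mid',496,290,.0245),('head left near',503,333,.0245)):
  p=plane('top',*f(x,y),z); print(n,p.round(4),rel(p))
print(tri([ray('top',*f(427,306)),ray('side',210+208/3,120+212/3)]))
a=cv2.imread('pics/a_side.png',0).astype(np.float32);b=cv2.imread('pics/s33.png',0).astype(np.float32)
for n,(x0,y0,x1,y1) in dict(rack=(295,290,345,325),slim=(308,268,332,305),mallet=(228,212,322,258)).items():
  print(n,cv2.phaseCorrelate(np.ascontiguousarray(a[y0:y1,x0:x1]),np.ascontiguousarray(b[y0:y1,x0:x1]),cv2.createHanningWindow((x1-x0,y1-y0),cv2.CV_32F)), np.abs(a-b)[y0:y1,x0:x1].mean().round(1))
```

```text
setter [ 0.5089 -0.146   0.0885] [ 0.0003 -0.0903]
jar [ 0.6065 -0.0507  0.078 ] [ 1.026e-01 -1.000e-04]
tin [0.4987 0.0443 0.035 ] [-0.0002  0.1003]
anvil [ 0.5048 -0.0576  0.043 ] [ 0.0008 -0.0018]
head left mid [ 0.5254 -0.1881  0.0245] [ 0.0147 -0.1332]
head left near [ 0.5006 -0.192   0.0245] [-0.0103 -0.1358]
(array([ 0.51000948, -0.1465283 ,  0.08817176]), [np.float64(1.2), np.float64(1.2)])
rack ((0.01855570408386953, 0.07994539450146121), 0.9737740023930868) 4.8
slim ((-0.023356935738194196, 0.2117902519683028), 0.8837867697079976) 5.8
mallet ((0.07502859376605642, -0.045942524165365484), 0.6689642303519778) 9.2
```

```bash
python3 -c "
from workcell import env
print(env.hand_in()); print(env.get_state()['clock'])"
```

```text
the job is handed in; nothing more can be done
None
the job is handed in; nothing more can be done
```

The station is laid out in the order you asked, and I handed it in at about 36 s of robot time, well inside the 120 s. The gripper was clear of everything at the end.

The last camera checks, measured against the block:

| Thing | Result | Note |
|---|---|---|
| Anvil | Seated in the socket, upright | Top at 42 mm when measured (43 expected); about 2 mm off centre, within the socket's play |
| Rivet tin | 27 to 28 mm clear of the left side, in line within 1 mm | A little under the 30 mm asked; I left it |
| Caps jar | About 29 mm clear of the back, in line within 1 mm | Upright |
| Wide setter | 90.3 mm right of the block's middle (gap midpoint about 89.5 mm), in line within 1 mm | Standing head up, top at 88 mm |

The rack, slim setter and mallet show no shift in the side view (0.2 px or less). The setter drew out with only its own weight on the wrist, so the rack was not dragged.

Three things disagreed or went wrong along the way:
- **Finger ends:** they sat about 30 mm behind the reported TCP, so the first close on the anvil passed above it without touching. The second caught only its rim, with a few newtons of force.
- **Wrist and fixed cameras:** they differed by 3 to 4 mm in y. I judged the final places with the fixed cameras.
- **Seating the anvil:** while lowering it, the gripper met about 30 N, probably the fingertips on the block's top. I backed off, and it dropped into the socket when released.

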